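# Compare two phones' charging ports under a loupe

### The arm

A 7-joint arm with a two-finger parallel gripper is mounted at the origin on the work surface. World frame = base frame: x ahead of the robot, y to its left, z up, the work surface at z = 0. Lengths are in m, angles in rad, forces in N, time in s.
With the tool pointing down it reaches from about 0.4 to 0.85 m from the base axis. Payload 4.4 kg.
Tool frame: the origin (TCP) lies between the finger pads; the fingertips stand 8 mm ahead of it and the grasp point (between the pads) lies 11 mm behind it; z points along the fingers, y is the line along which they close (so a half turn about z gives the same grasp; the last joint's range is limited). The gripper opens to 94 mm and grips with 3 to 60 N. Pads are 16 mm wide; open, the fingers measure 119 mm over their backs; the gripper's body (75 mm by 177 mm) begins 78 mm behind the grasp point.
Start: joints at [1.157, 0.628, 0.038, 1.517, -0.027, 0.996, -0.02], TCP at [0.222, -0.611, 0.213] pointing down, gripper open.
Joint ranges: [-3.06, 3.06], [-0.37, 2.12], [-1.25, 1.32], [0.18, 2.47], [-1.1, 4.24], [0.23, 1.98], [-2.94, 2.94]. Speed limits (rad/s): [2.57, 2.57, 3.14, 3.14, 3.14, 3.14, 3.14].

### API

Orientations are given as a unit quaternion [x, y, z, w].
In Python, from plant import manip gives the robot as it stands.
- The arm moves only by the tool play_rows, never from a script. Its argument "targets" is a list of rows, each a list of 5 numbers: the finger opening in mm, from 0 to 94, then the shift along the tool's x, y, z in units of 30 mm (1.0 is 30 mm), then the turn about the tool's z in units of 5 degrees (1.0 is 5 degrees). A call has 1 to 10 rows; each row shifts and turns the commanded pose from where the row before left it, along the tool's axes as they then stand; what a row does not reach is not made up. A row lasts 1/12 s, in which the tool goes at most 41.7 mm and 7.16 degrees, less where a joint would pass 70% of its speed; a pose out of reach is approached as far as the arm can. A call is refused whole if a number of a shift passes 1 or a number of a turn 1, either way. A call with a gripper value outside its range is refused whole. The fingers move at their own pace and stop on an object; "force" is the grip in N (left out, the last holds). Time passes only in rows, so rows that do not move let the fingers close. It gives the time, the measured TCP pose, the force, the opening and the grip force at its end, in the units of the state.
- manip.read_state(): the state, without advancing time (a new reading comes with each control period).
- manip.grab_frame(name): name is "scene" or "top" or "wrist"; returns a dict with "image" (420x560x3 uint8, red, green, blue), "fx", "fy", "cx", "cy" (pixels), "origin" and "orientation" of the camera in the world. Camera axes: x right, y down, z forward; pixel columns grow to the right and rows downward; lengths in m; the calibration is good to about 2 mm. A picture is of the moment at which its call begins. There is no depth.
- manip.close_job(): hands the job in; it is judged then, once.
The state is a dict: "time": time; "joint_pos": joint angles; "qvel": joint speeds; "tau": joint torques, N m; "eef_pos": TCP position; "tcp_rot": TCP orientation; "contact_force": force on the tool from outside, world axes, zero at the start; "wrist_torque": the same for the moment, N m; "finger_gap": finger opening in m; "finger_force": force on a finger pad.
Only numpy, scipy, OpenCV 4.12 (cv2) and the standard library are available. Lean on these libraries where they do the work, as an engineer would, in place of code of your own. Each camera call takes 0.05 s, during which the arm holds its last target. There are 200 camera calls.

### The job

Take the two folded clamshell phones out of the phone rack and set them one by one, charging ports still up, fully down into the two pockets of the inspection jig, without dropping them. Then pick up the loupe by its handle and finish holding it still and level above the pair, the lens centred between the two ports and its rim at the height of the jig's pointer, touching neither phones nor jig: do not put it down or let go. Leave the pointer, the slim bar phone and everything else on the bench as they are.

Things in the scene. Friction and masses are not known exactly. Their poses are not given: they have to be found in the camera images.
- phone_a: Folded clamshell phone, silver-grey plastic, 115 g, standing hinge down, charging port up, in any one of the rack's slots. 48 mm wide (its x), 22 thick (its y), 95 tall (z up). Origin: centre of the underside. The lowest 12 mm, the hinge, is 44 mm wide, a lead-in; above it the shell may be pinched across its 48 mm width. The steel-rimmed port is in the top face.
- phone_b: The second clamshell phone, the same in every respect as phone_a. Either phone may go into either pocket, either way round.
- rack: Fixed blue plastic phone rack, 76 (its x) x 172 (its y) x 45 mm high, left or right of the jig. Three slots open at the top, 52 mm along x, 26 along y, centres at y = -54, 0, 54 mm, floor 8 mm above the bench, 37 mm deep, hold the two clamshells and the bar phone, their x and y (either way round) along the rack's. Origin: centre of the underside.
- bar_phone: Slim bar phone with keypad, 44 x 12 x 100 mm tall, no hinge, standing in the remaining rack slot; leave it there. Origin: centre of the underside.
- jig: Fixed inspection jig: aluminium plate 10 mm thick, on it a white nest block 74 (its x) x 86 (its y) mm, top 50 mm above the bench, with two pockets. 125 mm along the jig's +x from the middle stands a 13 mm thick graduated steel column, 215 mm tall, with the clamped pointer. Origin: on the bench below the middle between the pockets.
- pocket0 (a point): Floor centre of one pocket, 14 mm above the bench, 19 mm on the jig's +y side; axes as the jig's. Pocket: 51 mm along the jig's x, 25 along its y, 36 deep, bevelled mouth. A phone fully down has its origin here (x along the jig's x, either way round) and its top 109 mm above the bench.
- pocket1 (a point): The same for the other pocket, 19 mm on the jig's -y side (the pockets are 38 mm apart).
- view (a point): The point midway between the two charging ports when both phones are seated: above the jig's origin, 109 mm above the bench.
- pointer_tip (a point): Tip of the thin steel pointer that marks the focal height, about 155 to 195 mm above the bench (varies). The pointer is a level 6 mm rod, tapered at the tip, reaching from a 26 mm clamp collar on the column towards the nest; the tip is 70 mm along the jig's +x from the middle. Held by friction: do not push it.
- loupe: Reading loupe lying flat on the side of the jig where the rack is not, handle roughly towards the robot; 130 g. Clear lens in a black rim, 84 mm across, 14 thick; straight black handle 18 x 18 x 100 mm along the loupe's -x, from 51 to 151 mm from the lens centre, underside flush with the rim's. Origin: lens centre, underside; z up: the lens axis (level when z is vertical).
- lens_center (a point): Centre of the lens at the rim's mid-thickness, 7 mm above the loupe's underside.
- loupe_grip (a point): Good place to pinch the handle, across the loupe's y: 75 mm from the lens centre along the loupe's -x, 9 mm above its underside.
- scanner: Bystander: off-white hand barcode scanner lying on the bench beyond the jig, 170 x 66 x 32 mm. Origin: underside.
- screwdriver: Bystander: 150 mm screwdriver lying in front of the jig. Origin: about its middle, underside.
- battery: Bystander: flat phone battery, 50 x 34 x 8 mm, lying in front of the jig. Origin: centre of the underside.
- cleaner: Bystander: cleaner bottle, 56 mm across, 130 mm tall, standing beyond the jig. Origin: centre of the underside.
Mind the look-alikes: they are no part of the job. Leave any brown look-alike of the loupe alone.

How it is judged:
On the way, in this order (a step that is already met when the one before it is completed fails the run):
1. one clamshell phone stands released, fully down in a pocket (((((horizontal distance between phone_a and pocket0 below 0.006 m and z of phone_a in the frame of pocket0 between -0.004 and 0.005 m and angle between phone_a's own z axis and vertical below 0.09 rad) or (horizontal distance between phone_a and pocket1 below 0.006 m and z of phone_a in the frame of pocket1 between -0.004 and 0.005 m and angle between phone_a's own z axis and vertical below 0.09 rad)) and contact force between the fingers and phone_a below 0.1 N) or (((horizontal distance between phone_b and pocket0 below 0.006 m and z of phone_b in the frame of pocket0 between -0.004 and 0.005 m and angle between phone_b's own z axis and vertical below 0.09 rad) or (horizontal distance between phone_b and pocket1 below 0.006 m and z of phone_b in the frame of pocket1 between -0.004 and 0.005 m and angle between phone_b's own z axis and vertical below 0.09 rad)) and contact force between the fingers and phone_b below 0.1 N))), for 0.2 s.
2. both clamshell phones stand released, fully down in the two pockets ((((horizontal distance between phone_a and pocket0 below 0.006 m and z of phone_a in the frame of pocket0 between -0.004 and 0.005 m and angle between phone_a's own z axis and vertical below 0.09 rad) and (horizontal distance between phone_b and pocket1 below 0.006 m and z of phone_b in the frame of pocket1 between -0.004 and 0.005 m and angle between phone_b's own z axis and vertical below 0.09 rad)) or ((horizontal distance between phone_a and pocket1 below 0.006 m and z of phone_a in the frame of pocket1 between -0.004 and 0.005 m and angle between phone_a's own z axis and vertical below 0.09 rad) and (horizontal distance between phone_b and pocket0 below 0.006 m and z of phone_b in the frame of pocket0 between -0.004 and 0.005 m and angle between phone_b's own z axis and vertical below 0.09 rad))) and contact force between the fingers and phone_a below 0.1 N and contact force between the fingers and phone_b below 0.1 N), for 0.2 s.
At the end, for the whole second after the job is handed in: One phone fully down (5 mm) in each pocket, upright within 5 degrees, released. The loupe is held by the fingers alone, still, clear of phones and jig, level within 6 degrees, lens centre within 12 mm horizontally of the middle between the ports and within 8 mm of the pointer tip's height (all of step 2 and z of lens_center in the frame of pointer_tip between -0.008 and 0.008 m and horizontal distance between lens_center and view below 0.012 m and angle between loupe's own z axis and vertical below 0.105 rad and linear speed of loupe below 0.02 m/s and angular speed of loupe below 0.15 rad/s and contact force between the fingers and loupe above 1 N and contact force between loupe and jig below 0.1 N and contact force between loupe and phone_a below 0.1 N and contact force between loupe and phone_b below 0.1 N); the arm keeps its last pose, push and grip.
It fails at once if the pointer is pushed out of place (more than 4 mm) (distance of pointer_tip from where it was at the start of the episode above 0.004 m).
It fails at once if the bar phone is moved (more than 20 mm) or tipped (distance of bar_phone from where it was at the start of the episode above 0.02 m or angle between bar_phone's own z axis and vertical above 0.35 rad).
It fails at once if another bystander is moved (more than 30 mm) (distance of any of scanner, screwdriver, battery, cleaner from where it was at the start of the episode above 0.03 m).
It fails at once if a clamshell phone is dropped (falls faster than 0.6 m/s out of the fingers, about 20 mm) ((contact force between the fingers and phone_a below 0.05 N and linear speed of phone_a above 0.6 m/s) or (contact force between the fingers and phone_b below 0.05 N and linear speed of phone_b above 0.6 m/s)).
It also fails if it takes over 72 s, if anything falls off the work surface, if the arm or the gripper's body presses on something with over 40 N, if the wrist force passes 120 N, or if a joint passes its speed limit or range.

## Working session

There is one attempt and no reset: what is moved stays moved. The work goes in short steps, Python scripts to look and compute and a tool call to move; the robot and the scene stay as the last step left them, time stands still between calls to the robot, and variables do not carry over. Pictures are saved under pics/ and viewed, at most 10 in all, crops included, and the job is handed in when it is done.

Besides the shell and the picture viewer there is one more tool, called after "Request:" as name([rows], argument=value, ...), one row to a line, values as JSON. play_rows: Moves the arm, as the interface text tells. Its arguments: {"type":"object","properties":{"targets":{"type":"array","items":{"type":"array","items":{"type":"number"}}},"force":{"type":"number"}},"required":["targets"]}

```bash
mkdir -p pics
cat > h.py <<'E'
import numpy as np, cv2, pickle
from scipy.spatial.transform import Rotation as R
from plant import manip
def grab(n,fn):
    f=manip.grab_frame(n); cv2.imwrite('pics/'+fn+'.png',cv2.cvtColor(f['image'],cv2.COLOR_RGB2BGR)); pickle.dump(f,open(fn+'.pkl','wb')); return f
def load(fn): return pickle.load(open(fn+'.pkl','rb'))
def ray(f,u,v):
    d=R.from_quat(f['orientation']).apply([(u-f['cx'])/f['fx'],(v-f['cy'])/f['fy'],1]); return np.array(f['origin']),d
def atz(f,u,v,z):
    o,d=ray(f,u,v); return o+d*(z-o[2])/d[2]
def proj(f,p):
    q=R.from_quat(f['orientation']).inv().apply(np.array(p)-f['origin']); return f['fx']*q[...,0]/q[...,2]+f['cx'],f['fy']*q[...,1]/q[...,2]+f['cy']
def tri(f1,uv1,f2,uv2):
    o1,d1=ray(f1,*uv1);o2,d2=ray(f2,*uv2)
    s=np.linalg.lstsq(np.c_[d1,-d2],o2-o1,rcond=None)[0]
    a=o1+d1*s[0];b=o2+d2*s[1];return (a+b)/2,np.linalg.norm(a-b)
E
python3 - <<'E'
from h import *
a=grab('scene','s0');b=grab('top','t0')
for f in(a,b):print(f['fx'],f['cx'],f['cy'],f['origin'],R.from_quat(f['orientation']).as_matrix().round(2))
im=np.hstack([cv2.imread('pics/s0.png'),cv2.imread('pics/t0.png')])
s=manip.read_state();print(s)
E
```

```text
394.1648190353819 280.346606832494 208.65732913422696 [ 1.11456727 -0.66061171  0.77464326] [[ 0.76  0.39 -0.52]
 [ 0.65 -0.46  0.6 ]
 [-0.01 -0.8  -0.61]]
530.4558523057868 282.31864871132353 217.86991920476274 [ 0.3451635  -0.00829882  1.30708969] [[-0.01 -0.98  0.19]
 [-1.    0.01  0.01]
 [-0.01 -0.19 -0.98]]
{'time': 0.1, 'joint_pos': array([ 1.15719699,  0.62923916,  0.03843741,  1.51817827, -0.02699782,
        0.99629778, -0.01999893]), 'qvel': array([-5.59926313e-05, -1.05549084e-03,  1.72341143e-04, -3.20506227e-03,
        6.79779630e-05,  2.26665882e-04,  2.64276146e-04]), 'tau': array([ 4.57769085e-03, -5.50784969e+01,  1.14799954e+00, -1.87114173e+01,
       -5.21352317e-02,  1.92938367e-02,  5.22136088e-05]), 'eef_pos': array([ 0.22139073, -0.61056416,  0.21268401]), 'tcp_rot': array([ 9.84916317e-01,  1.73029489e-01, -1.44109231e-04, -7.89434581e-04]), 'contact_force': array([ 0.0231956 ,  0.67642171, -0.27266124]), 'wrist_torque': array([-0.02234159,  0.01952928, -0.04888605]), 'finger_force': 0.0, 'finger_gap': 0.09373620889155597}
```

View pics/t0.png

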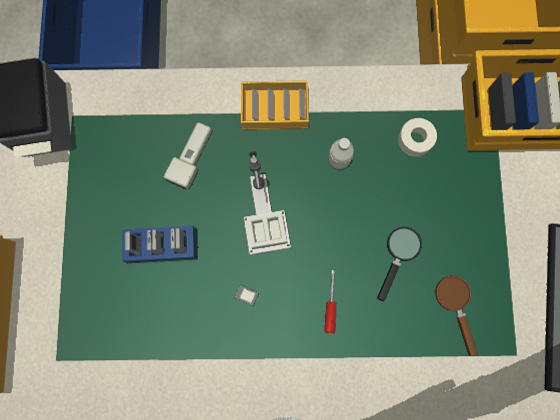

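View pics/s0.png

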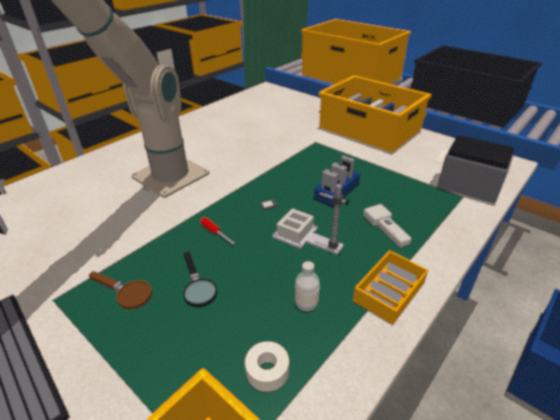

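Top view: rack (160,243), jig nest (267,231), column/pointer (255,160), black loupe lens (404,243), brown decoy (453,293), battery (247,296), screwdriver (331,300). Candidates for the loupe are the black one (404,243) and the brown one (453,293), so I choose black. Rack candidates are three phones at (131,243), (154,241) and (178,240), which I check in a crop.

Run:
```python
import cv2
t=cv2.imread('pics/t0.png');s=cv2.imread('pics/s0.png')
cv2.imwrite('pics/c1.png',cv2.resize(t[135:275,110:305],(780,560),interpolation=cv2.INTER_CUBIC))
a=cv2.resize(s[145:265,265:365],(500,600),interpolation=cv2.INTER_CUBIC)
b=cv2.resize(t[220:305,370:430],None,fx=5,fy=5,interpolation=cv2.INTER_CUBIC)
import numpy as np
c=np.zeros((600,800,3),np.uint8);c[:600,:500]=a;c[:425,500:800]=b
cv2.imwrite('pics/c2.png',c)
```

```text
(no output)
```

View pics/c1.png

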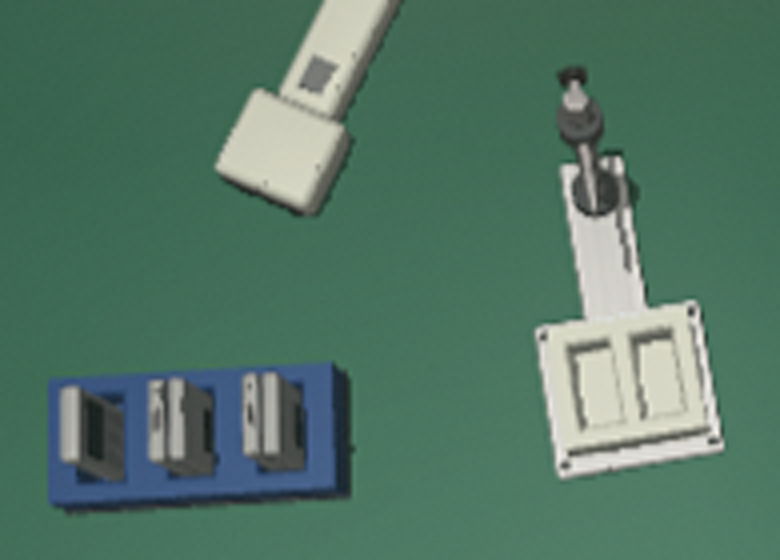

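View pics/c2.png

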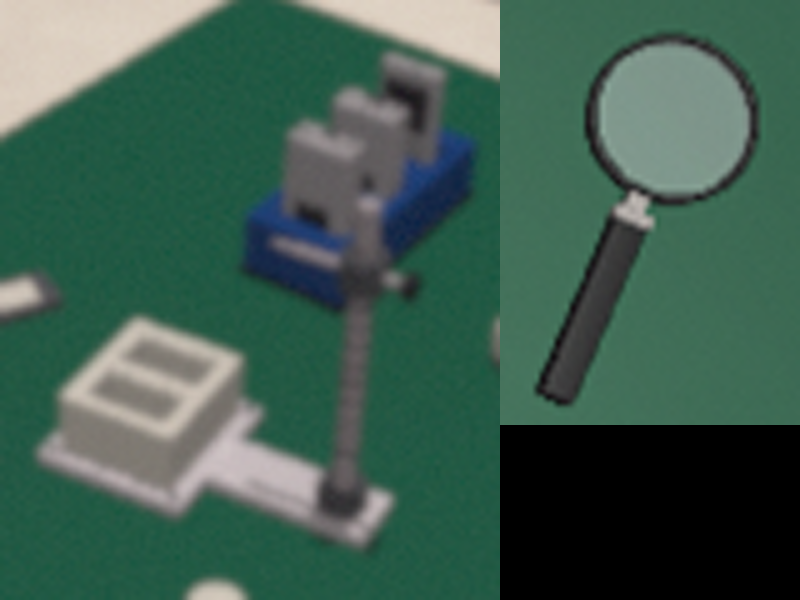

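```bash
cat > m.py <<'E'
from h import *
from scipy.optimize import least_squares
t=load('t0');s=load('s0')
def fit(f,P,uv,x0):
    P=np.array(P,float);uv=np.array(uv,float)
    def w(x):
        c,n=np.cos(x[2]),np.sin(x[2]);return np.c_[x[0]+c*P[:,0]-n*P[:,1],x[1]+n*P[:,0]+c*P[:,1],P[:,2]]
    r=least_squares(lambda x:(np.array(proj(f,w(x))).T-uv).ravel(),x0)
    return r.x,np.abs(r.fun).max()
E
python3 - <<'E'
from m import *
c=lambda L:[(110+(x+.5)/4-.5,135+(y+.5)/4-.5) for x,y in L]
h=25.5;w=12.5
P=[(h,19+w,.05),(h,19-w,.05),(-h,19-w,.05),(-h,19+w,.05),(h,-19+w,.05),(h,-19-w,.05),(-h,-19-w,.05),(-h,-19+w,.05),(37,43,.05),(37,-43,.05),(-37,-43,.05),(-37,43,.05)]
P=[(a/1e3,b/1e3,z) for a,b,z in P]
uv=c([(567,343),(608,337),(627,425),(585,432),(630,335),(675,328),(690,412),(645,420),(545,325),(697,303),(712,430),(557,448)])
print('jig',fit(t,P,uv,[.5,0,0]))
P=[(.038,.086,.045),(.038,-.086,.045),(-.038,-.086,.045),(-.038,.086,.045)]
print('rack',fit(t,P,c([(48,380),(333,362),(337,488),(50,503)]),[.5,.3,0]))
sc=(265+272/5-.4,145+240/5-.4)
print('tip',tri(t,c([(598,212)])[0],s,sc))
l=atz(t,404,243.4,.007);e=atz(t,380.8,298.2,.018)
print('loupe',l,'end',e,np.linalg.norm(l-e),np.arctan2(*(l-e)[1::-1]))
E
```

```text
jig (array([0.55572456, 0.04093592, 0.13531826]), np.float64(2.1520179654810647))
rack (array([0.5265131 , 0.30380862, 0.04718544]), np.float64(0.32575391703278456))
tip (array([0.62736553, 0.05189479, 0.17413603]), np.float64(0.0006669493162539297))
loupe [ 0.52280212 -0.29588712  0.007     ] end [ 0.38947356 -0.2308039   0.018     ] 0.14877274118117914 -0.45411600252097506
```

```bash
cat >> h.py <<'E'
def pose():
    s=manip.read_state();m=R.from_quat(s['tcp_rot']).as_matrix();return np.array(s['eef_pos']),np.arctan2(m[1,0],m[0,0]),s
def plan(wps,start=None,g=94):
    """wps: (x,y,z,psi,n rows)"""
    if start is None: p,a,s=pose()
    else: p,a=np.array(start[:3]),start[3]
    for x,y,z,b,n in wps:
        for i in range(n):
            d=(np.array([x,y,z])-p)/(n-i);t=-np.degrees(b-a)/(n-i)
            c,sn=np.cos(a),np.sin(a)
            r=[round((d[0]*c+d[1]*sn)/.03,2),round((d[0]*sn-d[1]*c)/.03,2),round(-d[2]/.03,2),round(t/5,2)]
            print([g]+r)
            dx,dy,dz=[k*.03 for k in r[:3]]
            p=p+[c*dx+sn*dy,sn*dx-c*dy,-dz];a=a-np.radians(r[3]*5)
        print('->',p.round(4),round(a,3))
E
python3 - <<'E'
from h import *
plan([(.44,-.25,.26,1.0,15),(.45,0,.27,1.35,8),(.51,.24,.27,1.618,10)])
E
```

```text
[94, np.float64(0.73), np.float64(-0.59), np.float64(-0.11), np.float64(-0.5)]
[94, np.float64(0.75), np.float64(-0.56), np.float64(-0.1), np.float64(-0.5)]
[94, np.float64(0.78), np.float64(-0.52), np.float64(-0.11), np.float64(-0.5)]
[94, np.float64(0.8), np.float64(-0.49), np.float64(-0.1), np.float64(-0.5)]
[94, np.float64(0.82), np.float64(-0.45), np.float64(-0.11), np.float64(-0.5)]
[94, np.float64(0.84), np.float64(-0.42), np.float64(-0.1), np.float64(-0.5)]
[94, np.float64(0.86), np.float64(-0.38), np.float64(-0.11), np.float64(-0.5)]
[94, np.float64(0.87), np.float64(-0.34), np.float64(-0.1), np.float64(-0.5)]
[94, np.float64(0.89), np.float64(-0.3), np.float64(-0.11), np.float64(-0.5)]
[94, np.float64(0.9), np.float64(-0.26), np.float64(-0.1), np.float64(-0.5)]
[94, np.float64(0.91), np.float64(-0.22), np.float64(-0.11), np.float64(-0.49)]
[94, np.float64(0.92), np.float64(-0.19), np.float64(-0.1), np.float64(-0.5)]
[94, np.float64(0.92), np.float64(-0.14), np.float64(-0.11), np.float64(-0.49)]
[94, np.float64(0.93), np.float64(-0.11), np.float64(-0.1), np.float64(-0.5)]
[9
[... 888 characters left out ...]
oat64(0.04), np.float64(-0.0), np.float64(-0.31)]
[94, np.float64(0.82), np.float64(0.06), np.float64(-0.0), np.float64(-0.31)]
[94, np.float64(0.82), np.float64(0.09), np.float64(-0.0), np.float64(-0.31)]
[94, np.float64(0.82), np.float64(0.11), np.float64(-0.0), np.float64(-0.31)]
[94, np.float64(0.81), np.float64(0.13), np.float64(-0.0), np.float64(-0.31)]
[94, np.float64(0.81), np.float64(0.15), np.float64(-0.0), np.float64(-0.3)]
[94, np.float64(0.81), np.float64(0.18), np.float64(-0.0), np.float64(-0.31)]
[94, np.float64(0.8), np.float64(0.2), np.float64(-0.0), np.float64(-0.3)]
[94, np.float64(0.8), np.float64(0.21), np.float64(-0.0), np.float64(-0.31)]
-> [0.5099 0.24   0.27  ] 1.618
```

Request:
play_rows([
  [94,0.73,-0.59,-0.11,-0.5],
  [94,0.75,-0.56,-0.1,-0.5],
  [94,0.78,-0.52,-0.11,-0.5],
  [94,0.8,-0.49,-0.1,-0.5],
  [94,0.82,-0.45,-0.11,-0.5],
  [94,0.84,-0.42,-0.1,-0.5],
  [94,0.86,-0.38,-0.11,-0.5],
  [94,0.87,-0.34,-0.1,-0.5],
  [94,0.89,-0.3,-0.11,-0.5],
  [94,0.9,-0.26,-0.1,-0.5],
])

```text
time: 0.93
eef_pos: [0.3676, -0.3691, 0.2449]
tcp_rot: [0.924, 0.383, -0.0, -0.0]
contact_force: [0.2, -0.3, -0.3]
finger_gap: 0.0938
finger_force: 0.0
```

Request:
play_rows([
  [94,0.91,-0.22,-0.11,-0.5],
  [94,0.92,-0.19,-0.1,-0.5],
  [94,0.92,-0.14,-0.11,-0.5],
  [94,0.93,-0.11,-0.1,-0.5],
  [94,0.94,-0.06,-0.11,-0.5],
  [94,0.9,-0.53,-0.04,-0.5],
  [94,0.92,-0.49,-0.04,-0.5],
  [94,0.94,-0.45,-0.04,-0.5],
  [94,0.96,-0.41,-0.04,-0.5],
  [94,0.98,-0.36,-0.04,-0.5],
])

```text
time: 1.77
eef_pos: [0.4453, -0.0925, 0.2668]
tcp_rot: [0.819, 0.574, -0.0, -0.0]
contact_force: [1.1, -0.0, -0.1]
finger_gap: 0.0939
finger_force: 0.0
```

Request:
play_rows([
  [94,0.99,-0.32,-0.04,-0.5],
  [94,1,-0.28,-0.05,-0.5],
  [94,1,-0.23,-0.04,-0.5],
  [94,0.82,0.02,0,-0.31],
  [94,0.82,0.04,0,-0.31],
  [94,0.82,0.06,0,-0.31],
  [94,0.82,0.09,0,-0.31],
  [94,0.82,0.11,0,-0.31],
  [94,0.82,0.13,0,-0.31],
  [94,0.81,0.15,0,-0.31],
])

```text
time: 2.6
eef_pos: [0.4907, 0.1682, 0.2705]
tcp_rot: [0.717, 0.697, -0.0, -0.0]
contact_force: [0.2, -0.1, -0.9]
finger_gap: 0.0942
finger_force: 0.0
```

Request:
play_rows([
  [94,0.81,0.18,0,-0.31],
  [94,0.8,0.2,0,-0.31],
  [94,0.8,0.21,0,-0.31],
  [94,0,0,0,0],
  [94,0,0,0,0],
])

```text
time: 3.02
eef_pos: [0.5081, 0.2404, 0.2702]
tcp_rot: [0.688, 0.726, -0.0, -0.0]
contact_force: [0.4, -0.3, -0.2]
finger_gap: 0.0943
finger_force: 0.0
```

Run:
```python
from h import *
f=grab('wrist','w1');p,a,s=pose();print(p,a,s['joint_pos'].round(2),f['fx'],f['origin'],R.from_quat(f['orientation']).as_matrix().round(2))
im=cv2.imread('pics/w1.png');cv2.imwrite('pics/w1b.png',cv2.resize(im,(800,600),interpolation=cv2.INTER_CUBIC))
```

```text
[0.50828973 0.23885741 0.27021853] 1.6219976682571196 [-0.18  0.47 -0.46  1.68  0.24  1.04 -0.67] 328.2989853406396 [0.50544944 0.30700883 0.44173905] [[ 1.    0.05  0.01]
 [ 0.05 -0.97 -0.23]
 [-0.    0.23 -0.97]]
```

View pics/w1b.png

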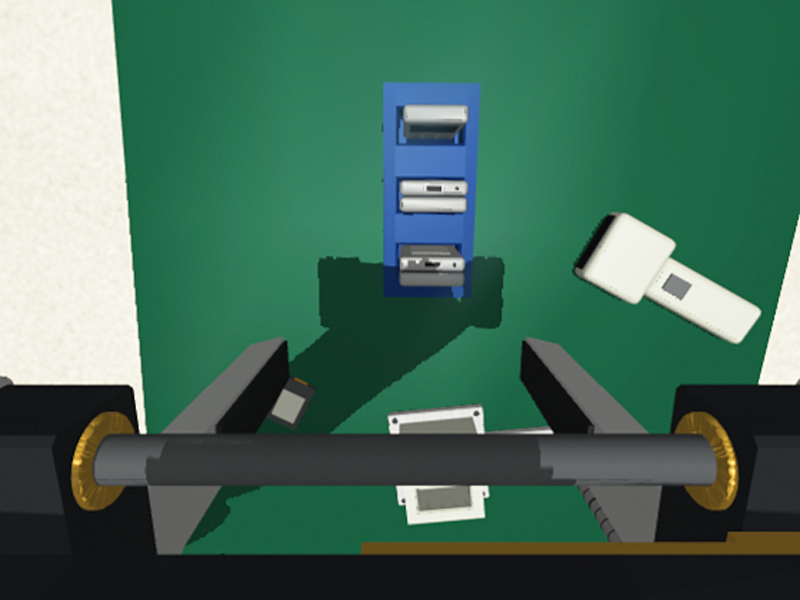

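Wrist view: bar phone (435,115) in the far slot, clamshells with ports at (433,195) and (432,271), jig nest partly behind the fingers.

Run:
```python
from m import *
f=load('w1');k=.7
q=lambda L:np.array([((x+.5)*k-.5,(y+.5)*k-.5) for x,y in L])
H=[(-.024,.011,.103),(.024,.011,.103),(.024,-.011,.103),(-.024,-.011,.103)]
for L in([(400,181),(466,181),(466,211),(400,211)],[(400,258),(464,257),(464,285),(400,286)]): print(fit(f,H,q(L),[.52,.3,0]))
P=[(-.038,.086,.045),(.038,.086,.045),(-.038,-.086,.045),(.038,-.086,.045)]
print(fit(f,P,q([(383,83),(480,83),(384,296),(473,296)]),[.52,.3,0]))
```

```text
(array([0.52552536, 0.30394981, 0.05446145]), np.float64(1.0554655477654364))
(array([0.52837152, 0.25016572, 0.06780902]), np.float64(0.7682788318059579))
(array([0.52637513, 0.30417387, 0.0509387 ]), np.float64(0.5607691838497146))
```

Run:
```python
from h import *
plan([(.5285,.2502,.16,1.62,4),(.5285,.2502,.091,1.62,4)],start=(.5081,.2404,.2702,1.622))
```

```text
[94, np.float64(0.07), np.float64(0.17), np.float64(0.92), np.float64(0.01)]
[94, np.float64(0.07), np.float64(0.18), np.float64(0.92), np.float64(0.0)]
[94, np.float64(0.08), np.float64(0.17), np.float64(0.92), np.float64(0.01)]
[94, np.float64(0.07), np.float64(0.18), np.float64(0.91), np.float64(0.0)]
-> [0.5286 0.2501 0.1601] 1.62
[94, np.float64(0.0), np.float64(-0.0), np.float64(0.58), np.float64(0.0)]
[94, np.float64(0.0), np.float64(-0.0), np.float64(0.57), np.float64(0.0)]
[94, np.float64(0.0), np.float64(-0.0), np.float64(0.58), np.float64(0.0)]
[94, np.float64(0.0), np.float64(-0.0), np.float64(0.57), np.float64(0.0)]
-> [0.5286 0.2501 0.0911] 1.62
```

Request:
play_rows([
  [94,0.09,0.17,0.92,0],
  [94,0.09,0.18,0.92,0],
  [94,0.09,0.17,0.92,0],
  [94,0.09,0.18,0.91,0],
  [94,0,0,0.58,0],
  [94,0,0,0.57,0],
  [94,0,0,0.58,0],
  [94,0,0,0.57,0],
  [94,0,0,0,0],
  [94,0,0,0,0],
])

```text
time: 3.9
eef_pos: [0.5288, 0.2494, 0.0913]
tcp_rot: [0.689, 0.724, -0.001, 0.0]
contact_force: [-0.6, -0.0, 0.0]
finger_gap: 0.0943
finger_force: 0.0
```

Run:
```python
from h import *
f=grab('wrist','w2');print(pose()[:2])
o=cv2.imread('pics/w2.png');cv2.imwrite('pics/w2b.png',cv2.resize(o[60:360,80:480],(800,600),interpolation=cv2.INTER_CUBIC))
f=grab('wrist','w2');print(pose()[:2])
```

```text
(array([0.52945826, 0.25023357, 0.09224502]), np.float64(1.6204829891006012))
(array([0.52983299, 0.25080809, 0.09276509]), np.float64(1.6207391255727324))
```

View pics/w2b.png

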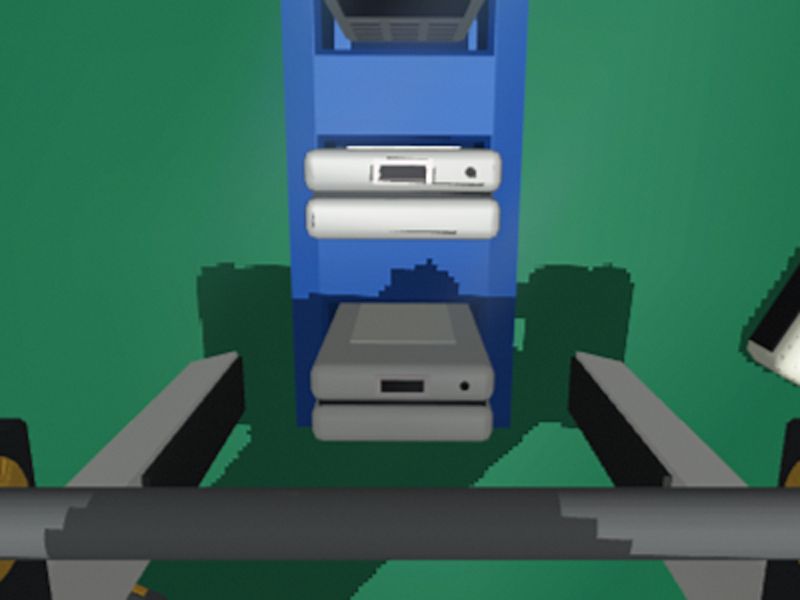

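Run:
```python
from m import *
f=load('w2')
q=lambda L:np.array([(80+(x+.5)/2-.5,60+(y+.5)/2-.5) for x,y in L])
H=[(-.024,.011,.103),(.024,.011,.103),(.024,-.011,.103),(-.024,-.011,.103)]
for L in([(306,150),(500,150),(499,238),(307,239)],[(311,365),(494,365),(492,440),(313,440)]):print(fit(f,H,q(L),[.52,.3,0]))
print(pose()[:2])
print([atz(f,*q([c])[0],.103) for c in [(402,441),(402,365)]])
```

```text
(array([0.52661275, 0.30528165, 0.05061507]), np.float64(1.9037927188731487))
(array([0.52904352, 0.25155518, 0.04836059]), np.float64(1.0496554777026859))
(array([0.52983299, 0.25080809, 0.09276509]), np.float64(1.6207391255727324))
[array([0.52941592, 0.24087197, 0.103     ]), array([0.52841499, 0.26203074, 0.103     ])]
```

Request:
play_rows([
  [40,0.03,0,0,0],
  [40,0,0,0,0],
  [40,0,0,0,0],
  [40,0,0,0,0],
  [40,0,0,0,0],
  [40,0,0,0,0],
], force=20)

```text
time: 4.5
eef_pos: [0.5292, 0.2522, 0.0918]
tcp_rot: [0.689, 0.725, 0.0, 0.0]
contact_force: [0.1, -0.1, 0.2]
finger_gap: 0.0578
finger_force: 0.0
```

Still closing; wait, then lift slightly.

Request:
play_rows([
  [40,0,0,0,0],
  [40,0,0,0,0],
  [40,0,0,0,0],
  [40,0,0,0,0],
  [40,0,0,-0.3,0],
  [40,0,0,-0.6,0],
  [40,0,0,-0.6,0],
  [40,0,0,0,0],
])

```text
time: 5.17
eef_pos: [0.531, 0.2536, 0.1401]
tcp_rot: [0.689, 0.725, 0.003, 0.001]
contact_force: [-0.1, 0.3, -1.1]
finger_gap: 0.048
finger_force: 19.9
```

Run:
```python
from h import *
plan([(.53,.253,.21,1.62,3),(.55,-.03,.21,1.706,11)],start=(.5305,.253,.139,1.62),g=40)
```

```text
[40, np.float64(0.0), np.float64(-0.01), np.float64(-0.79), np.float64(-0.0)]
[40, np.float64(0.0), np.float64(-0.0), np.float64(-0.79), np.float64(-0.0)]
[40, np.float64(0.0), np.float64(-0.01), np.float64(-0.79), np.float64(-0.0)]
-> [0.5299 0.253  0.2101] 1.62
[40, np.float64(-0.86), np.float64(0.02), np.float64(0.0), np.float64(-0.09)]
[40, np.float64(-0.86), np.float64(0.01), np.float64(0.0), np.float64(-0.09)]
[40, np.float64(-0.86), np.float64(0.01), np.float64(0.0), np.float64(-0.09)]
[40, np.float64(-0.86), np.float64(-0.0), np.float64(0.0), np.float64(-0.09)]
[40, np.float64(-0.86), np.float64(-0.01), np.float64(0.0), np.float64(-0.09)]
[40, np.float64(-0.86), np.float64(-0.02), np.float64(0.0), np.float64(-0.09)]
[40, np.float64(-0.86), np.float64(-0.02), np.float64(0.0), np.float64(-0.09)]
[40, np.float64(-0.86), np.float64(-0.03), np.float64(0.0), np.float64(-0.09)]
[40, np.float64(-0.86), np.float64(-0.04), np.float64(0.0), np.float64(-0.09)]
[40, np.float64(-0.86), np.float64(-0.04), np.float64(0.0), np.float64(-0.09)]
[40, np.float64(-0.85), np.float64(-0.05), np.float64(0.0), np.float64(-0.09)]
-> [ 0.5499 -0.03    0.2101] 1.706
```

Request:
play_rows([
  [40,0,0,-0.79,0],
  [40,0,0,-0.79,0],
  [40,-0.2,0,-0.79,0],
  [40,-0.5,0.01,0,-0.09],
  [40,-0.8,0.01,0,-0.09],
  [40,-0.9,0,0,-0.09],
  [40,-0.9,-0.01,0,-0.09],
  [40,-0.9,-0.02,0,-0.09],
  [40,-0.9,-0.02,0,-0.09],
  [40,-0.9,-0.03,0,-0.09],
])

```text
time: 6.0
eef_pos: [0.5405, 0.0711, 0.2072]
tcp_rot: [0.668, 0.744, -0.0, -0.0]
contact_force: [0.8, 0.3, -1.1]
finger_gap: 0.0475
finger_force: 19.9
```

Request:
play_rows([
  [40,-0.9,-0.04,0,-0.09],
  [40,-0.9,-0.04,0,-0.09],
  [40,-0.9,-0.05,0,-0.09],
  [40,-0.6,-0.02,0,-0.09],
  [40,0,0,0,0],
  [40,0,0,0,0],
  [40,0,0,0,0],
])

```text
time: 6.58
eef_pos: [0.5477, -0.0249, 0.2075]
tcp_rot: [0.657, 0.754, 0.0, -0.001]
contact_force: [-0.6, 0.8, -1.4]
finger_gap: 0.0479
finger_force: 19.9
```

Run:
```python
from h import *
f=grab('wrist','w3');print(pose()[:2],f['origin'])
o=cv2.imread('pics/w3.png');cv2.imwrite('pics/w3b.png',cv2.resize(o[60:360,80:480],(800,600),interpolation=cv2.INTER_CUBIC))
```

```text
(array([ 0.54777121, -0.02448092,  0.20768211]), np.float64(1.7103278091575147)) [0.53921204 0.04086503 0.3792004 ]
```

View pics/w3b.png

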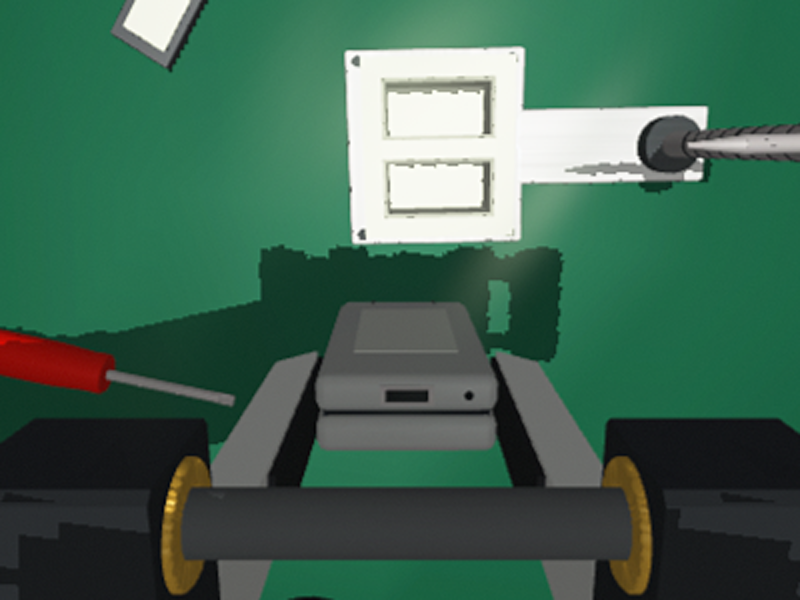

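Run:
```python
from m import *
f=load('w3')
q=lambda L:np.array([(80+(x+.5)/2-.5,60+(y+.5)/2-.5) for x,y in L])
a,b=.0265,.0135
P=[(sx*a,c+sy*b,.05) for c in(.019,-.019) for sx,sy in((-1,1),(1,1),(1,-1),(-1,-1))]
L=[(382,78),(494,77),(494,137),(383,139),(383,160),(494,158),(493,213),(384,217)]
print('jig',fit(f,P,q(L),[.55,.04,.13]))
# column axis at base
print('col base',atz(f,*q([(668,143)])[0],.01))
for z in(.217,.219,.221):
  H=[(-.024,.011,z),(.024,.011,z),(.024,-.011,z),(-.024,-.011,z)]
  print(fit(f,H,q([(316,372),(498,372),(496,450),(318,450)]),[.55,-.03,.13]))
m=R.from_quat(f['orientation']).as_matrix();print(np.arctan2(m[1,0],m[0,0]))
```

```text
jig (array([0.5548606 , 0.04258065, 0.15520857]), np.float64(0.8724641694704474))
col base [0.68066609 0.0627155  0.01      ]
(array([ 0.54875835, -0.0264408 ,  0.13753707]), np.float64(0.5957716763771828))
(array([ 0.54864326, -0.02562964,  0.1375341 ]), np.float64(1.1787406050506775))
(array([ 0.54852823, -0.0248189 ,  0.13753103]), np.float64(1.7766166772560155))
0.1375300732805298
```

Run:
```python
from h import *
plan([(.5570,.0247,.2077,1.726,4),(.5570,.0247,.145,1.726,4)],start=(.5478,-.0247,.2077,1.708),g=40)
```

```text
[40, np.float64(0.4), np.float64(0.13), np.float64(-0.0), np.float64(-0.05)]
[40, np.float64(0.4), np.float64(0.13), np.float64(-0.0), np.float64(-0.05)]
[40, np.float64(0.39), np.float64(0.14), np.float64(-0.0), np.float64(-0.05)]
[40, np.float64(0.4), np.float64(0.14), np.float64(-0.0), np.float64(-0.06)]
-> [0.557  0.0248 0.2077] 1.726
[40, np.float64(-0.0), np.float64(-0.0), np.float64(0.52), np.float64(0.0)]
[40, np.float64(-0.0), np.float64(-0.0), np.float64(0.52), np.float64(0.0)]
[40, np.float64(-0.0), np.float64(-0.0), np.float64(0.52), np.float64(0.0)]
[40, np.float64(-0.0), np.float64(-0.0), np.float64(0.53), np.float64(0.0)]
-> [0.557  0.0248 0.145 ] 1.726
```

Request:
play_rows([
  [40,0.4,0.13,0,-0.05],
  [40,0.4,0.13,0,-0.05],
  [40,0.4,0.14,0,-0.05],
  [40,0.4,0.14,0,-0.05],
  [40,0,0,0.52,0],
  [40,0,0,0.52,0],
  [40,0,0,0.52,0],
  [40,0,0,0.52,0],
  [40,0,0,0,0],
  [40,0,0,0,0],
])

```text
time: 7.47
eef_pos: [0.5567, 0.025, 0.145]
tcp_rot: [0.65, 0.76, -0.0, -0.001]
contact_force: [0.7, -0.3, -1.8]
finger_gap: 0.048
finger_force: 19.9
```

Run:
```python
from h import *
P=[]
for i in range(3):
  p,a,s=pose();P.append(p);f=grab('wrist','w4')
print(np.mean(P,0),a,s['contact_force'])
o=cv2.imread('pics/w4.png');cv2.imwrite('pics/w4b.png',cv2.resize(o[160:310,180:380],(800,600),interpolation=cv2.INTER_CUBIC))
```

```text
[0.55736654 0.02483511 0.14569891] 1.7268380900771596 [-0.2397559   0.11169158 -1.0917257 ]
```

View pics/w4b.png

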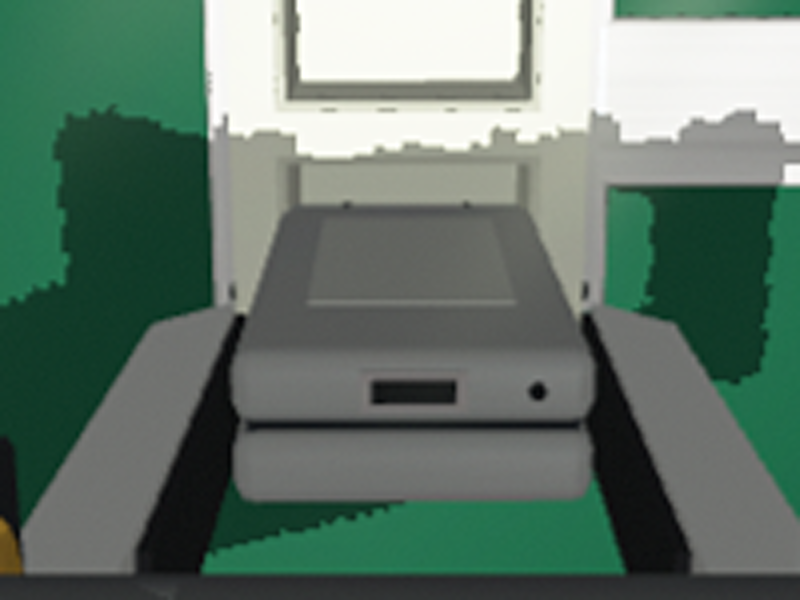

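Run:
```python
from m import *
f=load('w4');n=np.array([-np.sin(.155),np.cos(.155)]);e=np.array([np.cos(.155),np.sin(.155)])
c=np.array([.5567,.0248])
for nm,u,v,z in(('mouth +y bevel',409,160,.05),('pocket0 -y bevel',409,108,.05),('phone bottom back',409,207,.0615),('hinge top back',409,207,.0735),('phone top back',412,350,.157),('phone top front',412,500,.157),('mouthL',298,190,.05),('mouthR',518,190,.05),('botL',290,207,.0735),('botR',528,207,.0735)):
    p=atz(f,180+(u+.5)/4-.5,160+(v+.5)/4-.5,z)[:2]-c;print(nm,(p@e*1e3).round(1),(p@n*1e3).round(1))
```

```text
mouth +y bevel 1.1 12.2
pocket0 -y bevel 1.1 23.2
phone bottom back 1.1 4.9
hinge top back 1.1 7.8
phone top back 1.6 8.7
phone top front 1.6 -12.3
mouthL -22.1 5.9
mouthR 23.9 5.8
botL -21.6 7.8
botR 23.9 7.8
```

Request:
play_rows([
  [40,0.025,0,0.1,0],
  [40,0,0,0.3,0],
  [40,0,0,0.3,0],
  [40,0,0,0.2,0],
  [40,0,0,0.1,0],
  [40,0,0,0,0],
])

```text
time: 8.12
eef_pos: [0.5569, 0.0243, 0.1144]
tcp_rot: [0.65, 0.76, -0.0, -0.0]
contact_force: [0.6, 0.2, -1.7]
finger_gap: 0.0479
finger_force: 19.9
```

Request:
play_rows([
  [40,0,0,0.2,0],
  [40,0,0,0.2,0],
  [40,0,0,0.12,0],
  [40,0,0,0,0],
  [40,0,0,0,0],
])

```text
time: 8.53
eef_pos: [0.5569, 0.0243, 0.0995]
tcp_rot: [0.65, 0.76, -0.0, -0.0]
contact_force: [0.9, 0.5, -2.1]
finger_gap: 0.0474
finger_force: 19.9
```

Request:
play_rows([
  [40,0,0,0.04,0],
  [40,0,0,0.04,0],
  [40,0,0,0.03,0],
  [40,0,0,0,0],
])

```text
time: 8.87
eef_pos: [0.5569, 0.0243, 0.0975]
tcp_rot: [0.65, 0.76, -0.0, 0.0]
contact_force: [-2.1, -0.6, 7.4]
finger_gap: 0.0478
finger_force: 19.9
```

Request:
play_rows([
  [64,0,0,0,0],
  [64,0,0,0,0],
  [64,0,0,0,0],
  [64,0,0,0,0],
  [64,0,0,-0.5,0],
  [64,0,0,-0.9,0],
  [64,0,0,-0.9,0],
  [64,0,0,-0.9,0],
  [64,0,0,-0.6,0],
  [64,0,0,0,0],
])

```text
time: 9.7
eef_pos: [0.5595, 0.0248, 0.2142]
tcp_rot: [0.65, 0.76, 0.003, 0.003]
contact_force: [0.2, 0.5, -0.7]
finger_gap: 0.0644
finger_force: 0.0
```

Run:
```python
from h import *
grab('wrist','w5');p,a,s=pose();print(p,a,s['finger_gap'])
o=cv2.imread('pics/w5.png');cv2.imwrite('pics/w5b.png',cv2.resize(o[60:360,80:480],(800,600),interpolation=cv2.INTER_CUBIC))
# middle phone seen in w2: (.5266,.3053); rel to phone right(.5290,.2516) grasp TCP (.5295,.2510)
plan([(.525,.27,.215,1.62,9),(.5270,.3047,.16,1.62,4),(.5270,.3047,.092,1.62,4)],start=tuple(p)+(a,))
```

```text
[0.55822041 0.02437911 0.21218772] 1.7254121616317792 0.06409351883547806
[94, np.float64(0.92), np.float64(0.02), np.float64(-0.01), np.float64(0.13)]
[94, np.float64(0.92), np.float64(0.01), np.float64(-0.01), np.float64(0.13)]
[94, np.float64(0.92), np.float64(-0.0), np.float64(-0.01), np.float64(0.14)]
[94, np.float64(0.92), np.float64(-0.01), np.float64(-0.01), np.float64(0.13)]
[94, np.float64(0.92), np.float64(-0.03), np.float64(-0.01), np.float64(0.14)]
[94, np.float64(0.91), np.float64(-0.04), np.float64(-0.01), np.float64(0.13)]
[94, np.float64(0.92), np.float64(-0.04), np.float64(-0.01), np.float64(0.14)]
[94, np.float64(0.91), np.float64(-0.06), np.float64(-0.01), np.float64(0.13)]
[94, np.float64(0.91), np.float64(-0.07), np.float64(-0.01), np.float64(0.14)]
-> [0.5249 0.2698 0.2149] 1.62
[94, np.float64(0.29), np.float64(0.03), np.float64(0.46), np.float64(-0.0)]
[94, np.float64(0.29), np.float64(0.03), np.float64(0.46), np.float64(-0.0)]
[94, np.float64(0.29), np.float64(0.03), np.float64(0.45), np.float64(-0.0)]
[94, np.float64(0.29), np.float64(0.04), np.float64(0.46), np.float64(-0.0)]
-> [0.5271 0.3048 0.16  ] 1.62
[94, np.float64(-0.0), np.float64(-0.0), np.float64(0.57), np.float64(-0.0)]
[94, np.float64(-0.0), np.float64(-0.0), np.float64(0.57), np.float64(-0.0)]
[94, np.float64(-0.0), np.float64(-0.0), np.float64(0.56), np.float64(-0.0)]
[94, np.float64(-0.0), np.float64(-0.0), np.float64(0.57), np.float64(-0.0)]
-> [0.5271 0.3048 0.0919] 1.62
```

View pics/w5b.png

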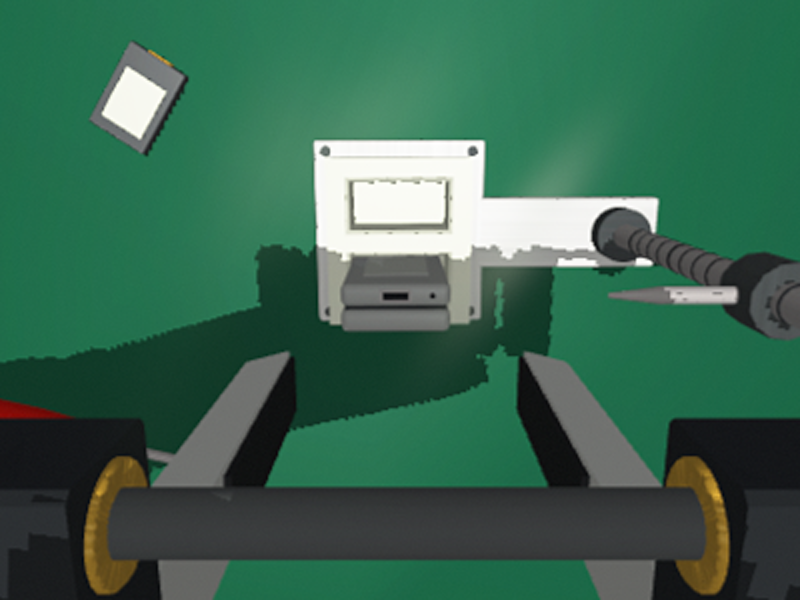

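Phone one is seated in the lower pocket (top face at ~(395,300)), the other pocket is free at (400,205), and the pointer tip is at (608,295).

Request:
play_rows([
  [94,0.5,0.02,0,0.1],
  [94,0.9,0.01,0,0.15],
  [94,0.9,0,0,0.15],
  [94,0.9,0,0,0.13],
  [94,0.9,-0.02,0,0.13],
  [94,0.9,-0.03,0,0.13],
  [94,0.9,-0.04,0,0.13],
  [94,0.9,-0.05,0,0.13],
  [94,0.9,-0.07,0,0.13],
  [94,0.5,-0.03,0,0],
])

```text
time: 10.58
eef_pos: [0.5232, 0.2718, 0.2089]
tcp_rot: [0.687, 0.726, -0.001, -0.001]
contact_force: [0.4, 1.0, 0.2]
finger_gap: 0.0939
finger_force: 0.0
```

Run:
```python
from m import *
f=load('w5');q=lambda x,y:(80+(x+.5)/2-.5,60+(y+.5)/2-.5)
for n,u,s2 in(('ws',s,(265+272/5-.4,145+240/5-.4)),('wt',t,(110+598.5/4-.5,135+212.5/4-.5))): print(n,tri(f,q(608,295),u,s2))
P=[atz(f,*q(x,y),.05) for x,y in((347,179),(452,179),(452,230),(348,231))];c=np.mean(P,0)[:2];e=P[1]-P[0]
print('pocket0',c,'jig',c-.019*np.array([-np.sin(.155),np.cos(.155)]),np.arctan2(e[1],e[0]))
print('phone',np.mean([atz(f,*q(x,y),.109) for x,y in((342,283),(449,283),(447,330),(343,330))],0))
pp=[]
for i in range(3): manip.grab_frame('wrist'); p,a,_=pose(); pp.append(p)
p=np.mean(pp,0);print(pp,a)
plan([(.5270,.3047,.16,1.62,5),(.5270,.3047,.092,1.62,4)],start=tuple(p)+(a,))
```

```text
ws (array([0.62493785, 0.0536418 , 0.17191203]), np.float64(0.0014146080162866928))
wt (array([0.62910425, 0.05211682, 0.16258865]), np.float64(0.0029640396521824135))
pocket0 [0.55231556 0.06166165] jig [0.55524878 0.04288943] 0.15344278312534343
phone [0.55635251 0.02311179 0.109     ]
[array([0.52261043, 0.27461728, 0.20901075]), array([0.52319688, 0.27178329, 0.20894927]), array([0.52407619, 0.26900417, 0.2089778 ])] 1.6255629874629998
[94, np.float64(0.22), np.float64(0.04), np.float64(0.33), np.float64(0.01)]
[94, np.float64(0.22), np.float64(0.04), np.float64(0.33), np.float64(0.01)]
[94, np.float64(0.22), np.float64(0.03), np.float64(0.32), np.float64(0.01)]
[94, np.float64(0.21), np.float64(0.04), np.float64(0.33), np.float64(0.02)]
[94, np.float64(0.22), np.float64(0.03), np.float64(0.32), np.float64(0.01)]
-> [0.527  0.3047 0.1601] 1.62
[94, np.float64(-0.0), np.float64(0.0), np.float64(0.57), np.float64(0.0)]
[94, np.float64(-0.0), np.float64(0.0), np.float64(0.57), np.float64(0.0)]
[94, np.float64(-0.0), np.float64(0.0), np.float64(0.56), np.float64(0.0)]
[94, np.float64(-0.0), np.float64(0.0), np.float64(0.57), np.float64(0.0)]
-> [0.527  0.3047 0.092 ] 1.62
```

Request:
play_rows([
  [94,0.22,0.04,0.33,0],
  [94,0.22,0.04,0.33,0],
  [94,0.22,0.04,0.33,0],
  [94,0.22,0.04,0.33,0],
  [94,0.22,0.04,0.33,0],
  [94,0,0,0,0],
  [94,0,0,0,0],
  [94,0,0,0,0],
  [94,0,0,0,0],
])

```text
time: 11.48
eef_pos: [0.5299, 0.3015, 0.1615]
tcp_rot: [0.689, 0.725, 0.0, 0.0]
contact_force: [-0.9, 1.2, 0.1]
finger_gap: 0.094
finger_force: 0.0
```

Run:
```python
from h import *
pp=[]
for i in range(4): manip.grab_frame('wrist'); p,a,_=pose(); pp.append(p)
p=np.mean(pp,0);print(p,np.ptp(pp,0),a)
plan([(.5270,.3047,.092,1.62,1)],start=tuple(p)+(a,))
```

```text
[0.52991299 0.30146911 0.1615628 ] [1.19118409e-04 2.01886659e-05 1.02570928e-04] 1.6223072108027046
[94, np.float64(0.11), np.float64(-0.09), np.float64(2.32), np.float64(0.03)]
-> [0.527  0.3046 0.092 ] 1.62
```

Request:
play_rows([
  [94,0.11,-0.09,0.4,0],
  [94,0,0,0.6,0],
  [94,0,0,0.6,0],
  [94,0,0,0.5,0],
  [94,0,0,0.22,0],
  [60,0,0,0,0],
  [60,0,0,0,0],
  [60,0,0,0,0],
  [60,0,0,0,0],
  [60,0,0,0,0],
])

```text
time: 12.52
eef_pos: [0.5272, 0.3051, 0.0923]
tcp_rot: [0.689, 0.725, 0.001, 0.0]
contact_force: [0.4, -0.2, -0.6]
finger_gap: 0.0642
finger_force: 0.0
```

Request:
play_rows([
  [40,0,0,0,0],
  [40,0,0,0,0],
  [40,0,0,0,0],
  [40,0,0,0,0],
  [40,0,0,0,0],
  [40,0,0,0,0],
], force=20)

```text
time: 13.02
eef_pos: [0.5267, 0.305, 0.0916]
tcp_rot: [0.689, 0.725, 0.0, 0.0]
contact_force: [-0.8, -0.7, 3.1]
finger_gap: 0.0476
finger_force: 19.9
```

Request:
play_rows([
  [40,0,0,-0.3,0],
  [40,0,0,-0.6,0],
  [40,0,0,-0.9,0],
  [40,0,0,-0.9,0],
  [40,0,0,-0.9,0],
  [40,0,0,-0.4,0],
  [40,0,0,0,0],
  [40,0,0,0,0],
  [40,0,0,0,0],
])

```text
time: 13.77
eef_pos: [0.5259, 0.304, 0.2102]
tcp_rot: [0.689, 0.725, -0.001, -0.0]
contact_force: [-0.5, -0.2, -0.9]
finger_gap: 0.0479
finger_force: 19.9
```

Run:
```python
from h import *
p,a,_=pose()
print(p,a)
plan([(.5545,.0,.21,1.726,12)],start=tuple(p)+(a,),g=40)
```

```text
[0.52594252 0.30403672 0.21021022] 1.622664213252871
[40, np.float64(-0.85), np.float64(0.04), np.float64(0.0), np.float64(-0.1)]
[40, np.float64(-0.85), np.float64(0.03), np.float64(0.0), np.float64(-0.1)]
[40, np.float64(-0.85), np.float64(0.02), np.float64(0.0), np.float64(-0.1)]
[40, np.float64(-0.85), np.float64(0.01), np.float64(0.0), np.float64(-0.1)]
[40, np.float64(-0.85), np.float64(0.01), np.float64(0.0), np.float64(-0.1)]
[40, np.float64(-0.85), np.float64(-0.0), np.float64(0.0), np.float64(-0.1)]
[40, np.float64(-0.85), np.float64(-0.01), np.float64(0.0), np.float64(-0.1)]
[40, np.float64(-0.85), np.float64(-0.02), np.float64(0.0), np.float64(-0.1)]
[40, np.float64(-0.84), np.float64(-0.02), np.float64(0.0), np.float64(-0.1)]
[40, np.float64(-0.84), np.float64(-0.03), np.float64(0.0), np.float64(-0.09)]
[40, np.float64(-0.85), np.float64(-0.04), np.float64(0.0), np.float64(-0.1)]
[40, np.float64(-0.84), np.float64(-0.05), np.float64(0.01), np.float64(-0.09)]
-> [5.545e-01 1.000e-04 2.099e-01] 1.726
```

Request:
play_rows([
  [40,-0.4,0.03,0,-0.1],
  [40,-0.8,0.03,0,-0.13],
  [40,-0.85,0.02,0,-0.13],
  [40,-0.85,0.01,0,-0.13],
  [40,-0.85,0.01,0,-0.13],
  [40,-0.85,0,0,-0.13],
  [40,-0.85,-0.01,0,-0.13],
  [40,-0.85,-0.02,0,-0.13],
  [40,-0.85,-0.02,0,-0.13],
  [40,-0.7,-0.03,0,-0.06],
])

```text
time: 14.6
eef_pos: [0.5505, 0.0668, 0.21]
tcp_rot: [0.65, 0.76, -0.002, -0.001]
contact_force: [0.5, -0.5, -2.3]
finger_gap: 0.0478
finger_force: 19.9
```

Request:
play_rows([
  [40,-0.2,0,0,0],
  [40,0,0,0,0],
  [40,0,0,0,0],
  [40,0,0,0,0],
  [40,0,0,0,0],
  [40,0,0,0,0],
])

```text
time: 15.1
eef_pos: [0.5521, 0.0662, 0.2114]
tcp_rot: [0.649, 0.761, 0.0, -0.0]
contact_force: [-0.1, 0.2, -0.2]
finger_gap: 0.0474
finger_force: 19.9
```

Run:
```python
from h import *
p,a,_=pose()
print(p,a)
plan([(.551,.0618,.145,1.726,4)],start=tuple(p)+(a,),g=40)
```

```text
[0.55211898 0.0662269  0.21138845] 1.7298630873678507
[40, np.float64(-0.03), np.float64(-0.02), np.float64(0.55), np.float64(0.01)]
[40, np.float64(-0.04), np.float64(-0.01), np.float64(0.55), np.float64(0.01)]
[40, np.float64(-0.03), np.float64(-0.02), np.float64(0.56), np.float64(0.01)]
[40, np.float64(-0.04), np.float64(-0.01), np.float64(0.55), np.float64(0.01)]
-> [0.551  0.0618 0.1451] 1.726
```

Request:
play_rows([
  [40,-0.03,-0.02,0.55,0.01],
  [40,-0.04,-0.01,0.55,0.01],
  [40,-0.03,-0.02,0.56,0.01],
  [40,-0.04,-0.01,0.55,0.01],
  [40,0,0,0,0],
  [40,0,0,0,0],
  [40,0,0,0,0],
  [40,0,0,0,0],
  [40,0,0,0,0],
])

```text
time: 15.85
eef_pos: [0.552, 0.0606, 0.1462]
tcp_rot: [0.651, 0.759, 0.001, 0.001]
contact_force: [0.9, 0.5, -0.8]
finger_gap: 0.048
finger_force: 19.9
```

Run:
```python
from h import *
grab('wrist','w6');p,a,s=pose();print(p,a,s['contact_force'])
g4=cv2.imread('pics/w4.png');g6=cv2.imread('pics/w6.png')
# in-hand offset between the two grasps: match held-phone top patch w4->w6 (same camera-hand geometry)
tp=g4[255:287,235:332];r=cv2.matchTemplate(g6[235:305,215:350],tp,cv2.TM_CCOEFF_NORMED);_,m,_,l=cv2.minMaxLoc(r)
print('shift px',l[0]+215-235,l[1]+235-255,m)
```

```text
[0.55183145 0.06042185 0.14599473] 1.724041801749435 [ 0.26689555  0.32496666 -1.75695075]
shift px 0 -2 0.9470900297164917
```

Request:
play_rows([
  [40,0.01,-0.025,0.1,0],
  [40,0,0,0.3,0],
  [40,0,0,0.3,0],
  [40,0,0,0.2,0],
  [40,0,0,0.1,0],
  [40,0,0,0,0],
])

```text
time: 16.4
eef_pos: [0.5543, 0.0616, 0.1167]
tcp_rot: [0.651, 0.759, 0.003, 0.002]
contact_force: [2.9, -0.2, 11.1]
finger_gap: 0.0489
finger_force: 20.0
```

Request:
play_rows([
  [40,0,0,0,0],
  [40,0,0,0,0],
  [40,0,0,0,0],
])

```text
time: 16.65
eef_pos: [0.5543, 0.0615, 0.1168]
tcp_rot: [0.651, 0.759, 0.003, 0.002]
contact_force: [2.7, -0.5, 10.9]
finger_gap: 0.0494
finger_force: 20.0
```

Run:
```python
from h import *
grab('wrist','w7');p,a,s=pose();print(p,a,s['contact_force'],s['wrist_torque'])
o=cv2.imread('pics/w7.png');cv2.imwrite('pics/w7b.png',cv2.resize(o[160:310,180:380],(800,600),interpolation=cv2.INTER_CUBIC))
```

```text
[0.55428611 0.06152818 0.11679042] 1.7242126819149852 [ 3.27210824 -0.17553824 10.80210533] [ 0.01477463 -0.66697764  0.02031012]
```

View pics/w7b.png

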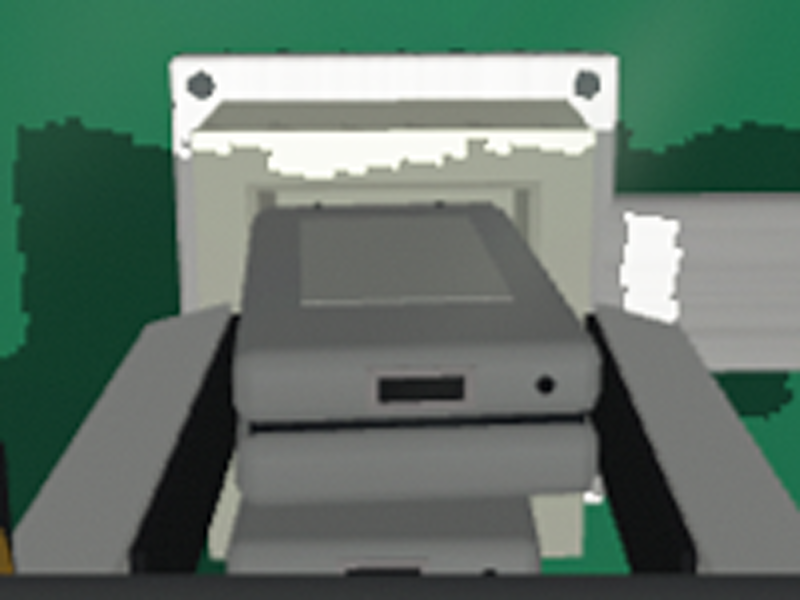

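The left edge of the phone's shell is catching on the pocket bevel: the phone bottom is centred at ~(380,207) and the pocket at ~(393,190), so it needs to move about 3 mm toward jig +x. I back up slightly, shift and read the forces.

Request:
play_rows([
  [40,0,0,-0.1,0],
  [40,0,0,-0.1,0],
  [40,0,0,0,0],
  [40,0,0,0,0],
  [40,0,0,0,0],
  [40,0,0,0,0],
])

```text
time: 17.2
eef_pos: [0.5512, 0.0606, 0.1211]
tcp_rot: [0.651, 0.759, 0.001, 0.0]
contact_force: [3.4, 0.3, -0.1]
finger_gap: 0.0484
finger_force: 19.7
```

Run:
```python
from h import *
grab('wrist','w8');p,a,s=pose();print(p,a,s['contact_force'],s['wrist_torque'],s['finger_gap'])
# held phone: shift and in-plane rotation w6 -> w8 by ECC on the top-face patch
A=cv2.imread('pics/w4.png',0)
for n in('w6','w7','w8'):
    B=cv2.imread(f'pics/{n}.png',0);W=np.eye(2,3,dtype=np.float32)
    mk=np.zeros_like(A);mk[236:287,240:327]=255
    cc,W=cv2.findTransformECC(A,B,W,cv2.MOTION_AFFINE,(3,200,1e-6),mk,5)
    c=W@[283,270,1]-[283,270];print(n,cc.__round__(3),c.round(2),np.degrees(np.arctan2(W[1,0],W[0,0])).round(2),W[0,0].round(3))
```

```text
[0.55108938 0.06058819 0.12108375] 1.7240418372139756 [ 3.37367779  0.03725737 -0.57410522] [ 0.26654361 -1.22181153  0.01976542] 0.04838266242349322
w6 0.96 [-0.62 -2.13] -0.18 1.019
w7 0.529 [-14.47   0.25] -1.61 0.993
w8 0.971 [-0.83 -1.2 ] -1.15 0.994
```

Request:
play_rows([
  [40,0,0.05,0,0],
  [40,0,0.04,0,0],
  [40,0,0,0,0],
  [40,0,0,0,0],
  [40,0,0,0,0],
])

```text
time: 17.67
eef_pos: [0.5518, 0.0605, 0.1206]
tcp_rot: [0.651, 0.759, -0.001, -0.001]
contact_force: [-0.6, 1.0, -0.5]
finger_gap: 0.0482
finger_force: 19.8
```

Request:
play_rows([
  [40,0,0,0.06,0],
  [40,0,0,0.06,0],
  [40,0,0,0.06,0],
  [40,0,0,0,0],
  [40,0,0,0,0],
  [40,0,0,0,0],
])

```text
time: 18.17
eef_pos: [0.5529, 0.0607, 0.1155]
tcp_rot: [0.651, 0.759, -0.0, -0.0]
contact_force: [0.3, 0.7, -1.4]
finger_gap: 0.0483
finger_force: 19.8
```

Request:
play_rows([
  [40,0,0.01,0.1,0],
  [40,0,0,0.1,0],
  [40,0,0,0.1,0],
  [40,0,0,0,0],
  [40,0,0,0,0],
  [40,0,0,0,0],
])

```text
time: 18.67
eef_pos: [0.5533, 0.0608, 0.1066]
tcp_rot: [0.651, 0.759, -0.0, -0.0]
contact_force: [-0.1, -0.0, -0.9]
finger_gap: 0.0485
finger_force: 19.8
```

Sliding in freely. Continue to the floor.

Request:
play_rows([
  [40,0,0,0.1,0],
  [40,0,0,0.1,0],
  [40,0,0,0.05,0],
  [40,0,0,0,0],
  [40,0,0,0,0],
])

```text
time: 19.08
eef_pos: [0.5533, 0.0608, 0.099]
tcp_rot: [0.651, 0.759, -0.0, -0.0]
contact_force: [0.2, 0.4, -1.3]
finger_gap: 0.0482
finger_force: 19.8
```

Request:
play_rows([
  [40,0,0,0.04,0],
  [40,0,0,0.04,0],
  [40,0,0,0.03,0],
  [40,0,0,0,0],
])

```text
time: 19.42
eef_pos: [0.5535, 0.0609, 0.0971]
tcp_rot: [0.651, 0.759, 0.0, 0.0]
contact_force: [-3.2, -0.1, 8.8]
finger_gap: 0.0478
finger_force: 20.0
```

Request:
play_rows([
  [64,0,0,0,0],
  [64,0,0,0,0],
  [64,0,0,0,0],
  [64,0,0,0,0],
  [64,0,0,-0.5,0],
  [64,0,0,-0.9,0],
  [64,0,0,-0.9,0],
  [64,0,0,-0.9,0],
  [64,0,0,-0.6,0],
  [64,0,0,0,0],
])

```text
time: 20.25
eef_pos: [0.556, 0.0615, 0.2137]
tcp_rot: [0.651, 0.759, 0.003, 0.002]
contact_force: [0.0, -0.5, -0.7]
finger_gap: 0.0641
finger_force: 0.0
```

Run:
```python
from h import *
grab('wrist','w9');p,a,s=pose();print(p,a,s['finger_gap'],s['joint_pos'].round(2))
th=-.454
l=np.array([.5228,-.2959]);g=l-.075*np.array([np.cos(th),np.sin(th)]);print('grip',g)
plan([(.47,-.10,.24,1.0,12),(g[0]-.03,g[1]-.05,.24,th,17)],start=tuple(p)+(a,))
```

```text
[0.5547245  0.06109614 0.21156869] 1.7237108367084688 0.06389723931519292 [ 0.15  0.53 -0.48  1.78  0.3   0.9  -0.3 ]
grip [ 0.4553975  -0.26300771]
[94, np.float64(-0.41), np.float64(-0.3), np.float64(-0.08), np.float64(0.69)]
[94, np.float64(-0.42), np.float64(-0.28), np.float64(-0.08), np.float64(0.69)]
[94, np.float64(-0.44), np.float64(-0.25), np.float64(-0.08), np.float64(0.69)]
[94, np.float64(-0.45), np.float64(-0.22), np.float64(-0.08), np.float64(0.69)]
[94, np.float64(-0.47), np.float64(-0.2), np.float64(-0.08), np.float64(0.69)]
[94, np.float64(-0.48), np.float64(-0.17), np.float64(-0.08), np.float64(0.69)]
[94, np.float64(-0.49), np.float64(-0.14), np.float64(-0.08), np.float64(0.69)]
[94, np.float64(-0.49), np.float64(-0.11), np.float64(-0.08), np.float64(0.69)]
[94, np.float64(-0.5), np.float64(-0.08), np.float64(-0.08), np.float64(0.69)]
[94, np.float64(-0.5), np.float64(-0.04), np.float64(-0.08), np.float64(0.69)]
[94, np.float64(-0.5), np.float64(-0.01), np.float64(-0.07), np.float64(0.7)]
[94, np.float64(-0.51), np.float64(0.01), np.float64(-0.08), np.float64(0.69)
[... 673 characters left out ...]
p.float64(0.37), np.float64(0.0), np.float64(0.98)]
[94, np.float64(-0.18), np.float64(0.39), np.float64(0.0), np.float64(0.98)]
[94, np.float64(-0.15), np.float64(0.4), np.float64(0.0), np.float64(0.98)]
[94, np.float64(-0.11), np.float64(0.41), np.float64(0.0), np.float64(0.98)]
[94, np.float64(-0.08), np.float64(0.42), np.float64(0.0), np.float64(0.98)]
[94, np.float64(-0.04), np.float64(0.42), np.float64(0.0), np.float64(0.98)]
[94, np.float64(-0.01), np.float64(0.43), np.float64(0.0), np.float64(0.98)]
[94, np.float64(0.03), np.float64(0.43), np.float64(0.0), np.float64(0.98)]
[94, np.float64(0.07), np.float64(0.42), np.float64(0.0), np.float64(0.98)]
-> [ 0.4255 -0.3131  0.2401] -0.454
```

Request:
play_rows([
  [60,-0.4,-0.3,-0.08,0.69],
  [60,-0.42,-0.28,-0.08,0.69],
  [60,-0.44,-0.25,-0.08,0.69],
  [60,-0.45,-0.22,-0.08,0.69],
  [60,-0.47,-0.2,-0.08,0.69],
  [60,-0.48,-0.17,-0.08,0.69],
  [60,-0.49,-0.14,-0.08,0.69],
  [60,-0.49,-0.11,-0.08,0.69],
  [60,-0.5,-0.08,-0.08,0.69],
  [60,-0.5,-0.04,-0.08,0.69],
])

```text
time: 21.13
eef_pos: [0.4818, -0.0745, 0.2342]
tcp_rot: [0.848, 0.529, 0.0, 0.0]
contact_force: [-0.0, 0.3, -0.5]
finger_gap: 0.06
finger_force: 0.0
```

Run:
```python
from m import *
p,a,s2=pose();print(p,a)
# seated check: predicted pixel of phone top from w5 (seated) vs w9
A=cv2.imread('pics/w5.png',0);B=cv2.imread('pics/w9.png',0)
tp=A[198:226,249:306];r=cv2.matchTemplate(B[150:280,200:360],tp,cv2.TM_CCOEFF_NORMED);_,m,_,l=cv2.minMaxLoc(r)
f5,f9=load('w5'),load('w9');c=np.array([277.5,212.])
c9=c+[l[0]+200-249,l[1]+150-198]
print(m,c9,atz(f5,*c,.109),atz(f9,*c9,.109))
g=(.4554,-.2630)
plan([(*g,.22,-.454,17)],start=tuple(p)+(a,),g=60)
```

```text
[ 0.48184121 -0.07451965  0.23421692] 1.1158047486133886
0.8398034572601318 [275.5 252. ] [0.5562999  0.02409745 0.109     ] [0.55644173 0.02451636 0.109     ]
[60, np.float64(-0.35), np.float64(0.12), np.float64(0.03), np.float64(1.06)]
[60, np.float64(-0.34), np.float64(0.15), np.float64(0.03), np.float64(1.06)]
[60, np.float64(-0.33), np.float64(0.18), np.float64(0.03), np.float64(1.06)]
[60, np.float64(-0.31), np.float64(0.21), np.float64(0.03), np.float64(1.06)]
[60, np.float64(-0.29), np.float64(0.24), np.float64(0.03), np.float64(1.06)]
[60, np.float64(-0.27), np.float64(0.26), np.float64(0.03), np.float64(1.06)]
[60, np.float64(-0.24), np.float64(0.28), np.float64(0.03), np.float64(1.06)]
[60, np.float64(-0.21), np.float64(0.31), np.float64(0.03), np.float64(1.06)]
[60, np.float64(-0.18), np.float64(0.32), np.float64(0.03), np.float64(1.06)]
[60, np.float64(-0.15), np.float64(0.34), np.float64(0.03), np.float64(1.06)]
[60, np.float64(-0.12), np.float64(0.35), np.float64(0.02), np.float64(1.06)]
[60, np.float64(-0.09), np.float64(0.36), np.float64(0.03), np.float64(1.05)]
[60, np.float64(-0.06), np.float64(0.37), np.float64(0.02), np.float64(1.06)]
[60, np.float64(-0.02), np.float64(0.38), np.float64(0.03), np.float64(1.05)]
[60, np.float64(0.01), np.float64(0.37), np.float64(0.02), np.float64(1.06)]
[60, np.float64(0.05), np.float64(0.37), np.float64(0.03), np.float64(1.05)]
[60, np.float64(0.08), np.float64(0.37), np.float64(0.02), np.float64(1.06)]
-> [ 0.4553 -0.263   0.2201] -0.454
```

Request:
play_rows([
  [60,-0.35,0.12,0.03,1],
  [60,-0.34,0.15,0.03,1],
  [60,-0.33,0.18,0.03,1],
  [60,-0.31,0.21,0.03,1],
  [60,-0.29,0.24,0.03,1],
  [60,-0.27,0.26,0.03,1],
  [60,-0.24,0.28,0.03,1],
  [60,-0.21,0.31,0.03,1],
  [60,-0.18,0.32,0.03,1],
  [60,-0.15,0.34,0.03,1],
])

```text
time: 21.97
eef_pos: [0.4702, -0.1854, 0.2251]
tcp_rot: [0.993, 0.121, 0.0, 0.0]
contact_force: [0.4, 0.5, -0.1]
finger_gap: 0.0602
finger_force: 0.0
```

Request:
play_rows([
  [60,-0.12,0.35,0.03,1],
  [60,-0.09,0.36,0.03,1],
  [60,-0.06,0.37,0.03,1],
  [60,-0.02,0.38,0.03,1],
  [60,0.01,0.37,0.03,1],
  [60,0.05,0.37,0.03,1],
  [60,0.05,0.2,0,1],
  [60,0,0,0,0.9],
  [60,0,0,0,0],
  [60,0,0,0,0],
])

```text
time: 22.8
eef_pos: [0.4653, -0.2577, 0.2196]
tcp_rot: [0.976, -0.218, 0.0, -0.0]
contact_force: [0.7, 0.4, 0.4]
finger_gap: 0.06
finger_force: 0.0
```

Run:
```python
from m import *
A=cv2.imread('pics/w5.png',0);B=cv2.imread('pics/w9.png',0)
tp=A[198:226,249:306];r=cv2.matchTemplate(B[150:236,200:360],tp,cv2.TM_CCOEFF_NORMED);_,m,_,l=cv2.minMaxLoc(r)
c9=np.array([277.5,212.])+[l[0]+200-249,l[1]+150-198];print('phone2',m,c9,atz(load('w9'),*c9,.109))
f=grab('wrist','w10');p,a,_=pose();print(p,a)
L=[proj(f,(.5228,-.2959,.007)),proj(f,(.4554,-.263,.018))];print(L)
im=cv2.imread('pics/w10.png');hsv=cv2.cvtColor(im,cv2.COLOR_BGR2HSV)
d=((hsv[...,2]<75)&(hsv[...,1]<110)).astype(np.uint8)
n,lab,st,ce=cv2.connectedComponentsWithStats(d)
for i in range(1,n):
    if st[i,4]>150: print(st[i],ce[i].round(1))
```

```text
phone2 0.8362936973571777 [275.5 211. ] [0.55094631 0.06166534 0.109     ]
[ 0.4654377  -0.25743505  0.21959614] -0.4390503145078667
[(np.float64(292.14575974093447), np.float64(131.86458920515153)), (np.float64(291.10895618445306), np.float64(198.4528106692068))]
[257  96  73  76 474] [301.3 143.4]
[ 284  185   16   75 1052] [291.4 221.3]
[  3 216  28  24 317] [ 16.3 227.3]
[    0   239   560   181 57018] [273.3 348.6]
```

Run:
```python
from m import *
f=load('w10');im=cv2.imread('pics/w10.png');hsv=cv2.cvtColor(im,cv2.COLOR_BGR2HSV)
d=((hsv[...,2]<75)&(hsv[...,1]<110)).astype(np.uint8)
n,lab,st,ce=cv2.connectedComponentsWithStats(d)
y,x=np.where(lab==lab[tuple(np.argwhere((lab>0)&(np.indices(lab.shape)[0]<180)&(np.indices(lab.shape)[0]>95)&(np.indices(lab.shape)[1]>250)&(np.indices(lab.shape)[1]<340))[0])])
h=cv2.convexHull(np.c_[x,y].astype(np.int32));e=cv2.fitEllipse(h);print('rim',e)
c=atz(f,*e[0],.012);print('lens',c, 'diam mm',[np.linalg.norm(atz(f,e[0][0]-k/2,e[0][1],.012)-atz(f,e[0][0]+k/2,e[0][1],.012))*1e3 for k in e[1]])
i=[k for k in range(1,n) if abs(ce[k][0]-291.4)<1 and st[k,4]>900][0]
P=[]
for r in range(190,256,4):
    xs=np.where(lab[r]==i)[0];P.append(atz(f,(xs[0]+xs[-1])/2,r,.018)[:2])
P=np.array(P);v=np.linalg.svd(P-P.mean(0))[2][0];v*=np.sign(v[0]);print('handle',P[0],P[-1],np.arctan2(v[1],v[0]),'to lens',np.arctan2(*(c[:2]-P.mean(0))[::-1]))
th=np.arctan2(*(c[:2]-P.mean(0))[::-1]);print('grip',c[:2]-.075*np.array([np.cos(th),np.sin(th)]))
```

```text
rim ((293.1391296386719, 132.7742919921875), (72.17465209960938, 75.75025939941406), 20.8914852142334)
lens [ 0.52146656 -0.29636322  0.012     ] diam mm [np.float64(81.0925462956777), np.float64(85.10995537351468)]
handle [ 0.4639504  -0.26810262] [ 0.39382871 -0.23358862] -0.4477414701355261 to lens -0.45473462552410715
grip [ 0.45408823 -0.26342142]
```

Run:
```python
from h import *
p,a,_=pose()
plan([(.4541,-.2635,.05,-.452,7)],start=tuple(p)+(a,),g=60)
```

```text
[60, np.float64(-0.04), np.float64(0.05), np.float64(0.81), np.float64(0.02)]
[60, np.float64(-0.04), np.float64(0.05), np.float64(0.81), np.float64(0.02)]
[60, np.float64(-0.04), np.float64(0.05), np.float64(0.81), np.float64(0.02)]
[60, np.float64(-0.03), np.float64(0.05), np.float64(0.81), np.float64(0.02)]
[60, np.float64(-0.03), np.float64(0.05), np.float64(0.8), np.float64(0.02)]
[60, np.float64(-0.04), np.float64(0.05), np.float64(0.81), np.float64(0.02)]
[60, np.float64(-0.03), np.float64(0.04), np.float64(0.8), np.float64(0.03)]
-> [ 0.4543 -0.2634  0.0501] -0.452
```

Request:
play_rows([
  [60,-0.04,0.05,0.81,0.02],
  [60,-0.04,0.05,0.81,0.02],
  [60,-0.04,0.05,0.81,0.02],
  [60,-0.03,0.05,0.81,0.02],
  [60,-0.03,0.05,0.8,0.02],
  [60,-0.04,0.05,0.81,0.02],
  [60,-0.03,0.04,0.8,0.02],
  [60,0,0,0,0],
  [60,0,0,0,0],
  [60,0,0,0,0],
])

```text
time: 23.68
eef_pos: [0.4552, -0.2637, 0.051]
tcp_rot: [0.975, -0.224, 0.001, 0.0]
contact_force: [0.5, -0.9, -0.3]
finger_gap: 0.0599
finger_force: 0.0
```

Run:
```python
from h import *
p,a,_=pose();print(p,a)
plan([(.4541,-.2635,.0105,-.452,2)],start=tuple(p)+(a,),g=60)
```

```text
[ 0.45521936 -0.26368053  0.05099041] -0.4518804696693683
[60, np.float64(-0.02), np.float64(0.01), np.float64(0.67), np.float64(0.0)]
[60, np.float64(-0.02), np.float64(0.0), np.float64(0.68), np.float64(0.0)]
-> [ 0.454  -0.2634  0.0105] -0.452
```

Request:
play_rows([
  [60,-0.02,0.01,0.4,0],
  [60,-0.02,0,0.4,0],
  [60,0,0,0.4,0],
  [60,0,0,0.14,0],
  [60,0,0,0,0],
  [60,0,0,0,0],
  [60,0,0,0,0],
])

```text
time: 24.27
eef_pos: [0.4541, -0.2636, 0.0109]
tcp_rot: [0.975, -0.224, 0.001, 0.0]
contact_force: [-0.9, -0.0, 0.1]
finger_gap: 0.0599
finger_force: 0.0
```

Request:
play_rows([
  [8,0,0,0,0],
  [8,0,0,0,0],
  [8,0,0,0,0],
  [8,0,0,0,0],
  [8,0,0,0,0],
  [8,0,0,0,0],
  [8,0,0,0,0],
  [8,0,0,0,0],
  [8,0,0,0,0],
  [8,0,0,0,0],
], force=50)

```text
time: 25.1
eef_pos: [0.4532, -0.2632, 0.0098]
tcp_rot: [0.975, -0.224, -0.0, -0.0]
contact_force: [-0.6, 0.5, -0.1]
finger_gap: 0.0179
finger_force: 50.0
```

Request:
play_rows([
  [8,0,0,-0.1,0],
  [8,0,0,-0.3,0],
  [8,0,0,-0.6,0],
  [8,0,0,-0.6,0],
  [8,0,0,-0.6,0],
  [8,0,0,-0.6,0],
  [8,0,0,-0.3,0],
  [8,0,0,0,0],
  [8,0,0,0,0],
  [8,0,0,0,0],
])

```text
time: 25.93
eef_pos: [0.4526, -0.2628, 0.1021]
tcp_rot: [0.975, -0.224, -0.001, -0.0]
contact_force: [0.5, -0.2, -1.6]
finger_gap: 0.0175
finger_force: 50.0
```

Run:
```python
from h import *
p,a,_=pose();print(p,a)
plan([(.45,-.24,.19,-.40,4),(.4794,.043,.19,0,16)],start=tuple(p)+(a,),g=8)
```

```text
[ 0.45263392 -0.26276436  0.10212611] -0.45235426402497286
[8, np.float64(-0.1), np.float64(-0.16), np.float64(-0.73), np.float64(-0.15)]
[8, np.float64(-0.1), np.float64(-0.16), np.float64(-0.73), np.float64(-0.15)]
[8, np.float64(-0.1), np.float64(-0.17), np.float64(-0.73), np.float64(-0.15)]
[8, np.float64(-0.1), np.float64(-0.16), np.float64(-0.74), np.float64(-0.15)]
-> [ 0.4499 -0.24    0.19  ] -0.4
[8, np.float64(-0.17), np.float64(-0.57), np.float64(0.0), np.float64(-0.29)]
[8, np.float64(-0.16), np.float64(-0.57), np.float64(0.0), np.float64(-0.29)]
[8, np.float64(-0.14), np.float64(-0.57), np.float64(0.0), np.float64(-0.29)]
[8, np.float64(-0.13), np.float64(-0.58), np.float64(0.0), np.float64(-0.29)]
[8, np.float64(-0.12), np.float64(-0.58), np.float64(0.0), np.float64(-0.29)]
[8, np.float64(-0.1), np.float64(-0.58), np.float64(0.0), np.float64(-0.28)]
[8, np.float64(-0.09), np.float64(-0.59), np.float64(0.0), np.float64(-0.29)]
[8, np.float64(-0.07), np.float64(-0.59), np.float64(0.0), np.float64(-0.28)]
[8, np.float64(-0.06), np.float64(-0.59), np.float64(0.0), np.float64(-0.29)]
[8, np.float64(-0.04), np.float64(-0.59), np.float64(0.0), np.float64(-0.28)]
[8, np.float64(-0.03), np.float64(-0.59), np.float64(0.0), np.float64(-0.29)]
[8, np.float64(-0.01), np.float64(-0.59), np.float64(0.0), np.float64(-0.28)]
[8, np.float64(0.0), np.float64(-0.6), np.float64(0.0), np.float64(-0.29)]
[8, np.float64(0.02), np.float64(-0.59), np.float64(0.0), np.float64(-0.28)]
[8, np.float64(0.04), np.float64(-0.59), np.float64(0.0), np.float64(-0.29)]
[8, np.float64(0.05), np.float64(-0.6), np.float64(0.0), np.float64(-0.28)]
-> [0.4795 0.0431 0.19  ] -0.0
```

Request:
play_rows([
  [8,-0.1,-0.16,-0.6,-0.15],
  [8,-0.1,-0.16,-0.8,-0.15],
  [8,-0.1,-0.17,-0.8,-0.15],
  [8,-0.1,-0.16,-0.7,-0.15],
  [8,-0.17,-0.4,0,-0.29],
  [8,-0.16,-0.57,0,-0.29],
  [8,-0.14,-0.57,0,-0.29],
  [8,-0.13,-0.58,0,-0.29],
  [8,-0.12,-0.58,0,-0.29],
  [8,-0.1,-0.58,0,-0.28],
])

```text
time: 26.77
eef_pos: [0.4583, -0.1375, 0.188]
tcp_rot: [0.992, -0.123, -0.002, -0.0]
contact_force: [0.2, 0.5, -1.2]
finger_gap: 0.0168
finger_force: 50.0
```

Request:
play_rows([
  [8,-0.09,-0.59,0,-0.29],
  [8,-0.07,-0.59,0,-0.28],
  [8,-0.06,-0.59,0,-0.29],
  [8,-0.04,-0.59,0,-0.28],
  [8,-0.03,-0.59,0,-0.29],
  [8,-0.01,-0.59,0,-0.28],
  [8,0,-0.6,0,-0.29],
  [8,0.02,-0.59,0,-0.28],
  [8,0.04,-0.4,0,-0.29],
  [8,0.03,-0.2,0,-0.28],
])

```text
time: 27.6
eef_pos: [0.4762, 0.0225, 0.1885]
tcp_rot: [1.0, 0.002, -0.001, -0.0]
contact_force: [0.3, -0.1, -1.2]
finger_gap: 0.0173
finger_force: 50.0
```

Request:
play_rows([
  [8,0,0,0,0],
  [8,0,0,0,0],
  [8,0,0,0,0],
  [8,0,0,0,0],
  [8,0,0,0,0],
  [8,0,0,0,0],
  [8,0,0,0,0],
  [8,0,0,0,0],
])

```text
time: 28.27
eef_pos: [0.477, 0.0201, 0.1899]
tcp_rot: [1.0, -0.0, 0.0, 0.0]
contact_force: [0.1, 0.2, -1.3]
finger_gap: 0.0175
finger_force: 50.0
```

Run:
```python
from m import *
f=grab('wrist','w11');g=grab('scene','s1');h=grab('top','t1');p,a,_=pose();print(p,a)
lc=p+[.0756*np.cos(a),.0756*np.sin(a),-.0035];print('lens exp',lc,'px w/s/t',[np.round(proj(k,lc),1) for k in(f,g,h)])
plan([(.555-.0756*np.cos(a),.043-.0756*np.sin(a),.1755,a,2)],start=tuple(p)+(a,),g=8)
im=cv2.imread('pics/w11.png');hsv=cv2.cvtColor(im,cv2.COLOR_BGR2HSV)
d=((hsv[...,2]<75)&(hsv[...,1]<110)).astype(np.uint8)
n,lab,st,ce=cv2.connectedComponentsWithStats(d)
for i in range(1,n):
    if st[i,4]>150: print(st[i],ce[i].round(1))
# change in top/scene pics around expected lens
for nm,k,o in(('s',g,'s0'),('t',h,'t0')):
    A=cv2.imread(f'pics/{o}.png',0).astype(int);B=cv2.imread(f'pics/{nm}1.png',0).astype(int)
    u,v=[int(round(z)) for z in proj(k,lc)]
    M=((B<60)&(abs(A-B)>30)).astype(np.uint8);n,lab,st,ce=cv2.connectedComponentsWithStats(M[v-45:v+45,u-45:u+45])
    print(nm,[(st[i]+[u-45,v-45,0,0,0]).tolist() for i in range(1,n) if st[i,4]>25])
```

```text
[0.47700805 0.02028947 0.18983651] -0.00039834866365153816
lens exp [0.55260804 0.02025935 0.18633651] px w/s/t [array([282.5, 116.2]), array([289.8, 183.8]), array([273.7, 220. ])]
[8, np.float64(0.04), np.float64(-0.38), np.float64(0.24), np.float64(-0.0)]
[8, np.float64(0.04), np.float64(-0.38), np.float64(0.24), np.float64(-0.0)]
-> [0.4794 0.0431 0.1754] -0.0
[263  29  49  10 165] [287.3  32.3]
[345  51  23  83 280] [360.2  90.4]
[ 217   55  145  144 1304] [298.7 166.6]
[ 85 109  22  76 258] [ 98.3 145.9]
[  240   230   320   149 22589] [371.4 316.2]
[    0   269   246   110 13603] [164.5 324.9]
[    0   388   560    32 17392] [278.8 404. ]
s [[245, 139, 31, 12, 229], [270, 153, 3, 20, 56], [250, 164, 11, 8, 56], [328, 175, 7, 9, 34], [322, 183, 13, 9, 50], [277, 188, 27, 6, 53]]
t [[301, 232, 9, 33, 159]]
```

Request:
play_rows([
  [8,0.03,-0.25,0.16,0],
  [8,0.03,-0.26,0.16,0],
  [8,0.02,-0.25,0.16,0],
  [8,0,0,0,0],
  [8,0,0,0,0],
  [8,0,0,0,0],
  [8,0,0,0,0],
  [8,0,0,0,0],
  [8,0,0,0,0],
])

```text
time: 29.17
eef_pos: [0.4795, 0.0428, 0.1755]
tcp_rot: [1.0, -0.001, 0.0, 0.0]
contact_force: [0.3, 0.0, -0.5]
finger_gap: 0.0176
finger_force: 50.0
```

```bash
cat > ring.py <<'E'
from m import *
from scipy.optimize import differential_evolution
def ringfit(n,p,a):
    f=load(n);im=cv2.GaussianBlur(f['image'].max(2),(3,3),.8).astype(np.float32)
    ph=np.linspace(0,2*np.pi,240,endpoint=False)
    ph=ph[np.abs(np.abs(ph-np.pi))>.35]  # skip neck side
    def samp(x,r,z):
        q=np.c_[.0756+x[0]+r*np.cos(ph),x[1]+r*np.sin(ph),np.full(ph.size,-.0035+z)]
        q=R.from_euler('yx',[x[2],x[3]]).apply(q)
        w=R.from_euler('z',a).apply(q)+p
        u,v=proj(f,w);return cv2.remap(im,u.astype(np.float32)[None],v.astype(np.float32)[None],cv2.INTER_LINEAR,borderValue=255)[0]
    def cost(x): return np.mean(samp(x,.0405,.007))-.5*np.mean(samp(x,.0445,.007))-.5*np.mean(samp(x,.0345,.007))
    r=differential_evolution(cost,[(-.006,.006),(-.006,.006),(-.15,.15),(-.1,.1)],seed=1,maxiter=150,tol=1e-6)
    return r.x.round(4),r.fun
E
python3 - <<'E'
from ring import *
f=grab('wrist','w12');p,a,s_=pose();print(p,a,s_['time'],s_['finger_force'])
print(ringfit('w11',np.array([.4770,.0203,.1898]),0.));print(ringfit('w12',p,a))
print('lens level',p+[.0756*np.cos(a),.0756*np.sin(a),-.0035])
# tip from w12/w9 by projecting expected positions
for z in(.165,.172,.18): print(z,[np.round(proj(load(n),(.6247,.0537,z)),1) for n in('w9','w12')])
E
```

```text
[0.4795026  0.04281959 0.17554749] -0.0009995626252311432 29.2167 49.99743461608887
(array([-0.0002, -0.    , -0.0128, -0.0084]), np.float64(-111.33961486816406))
(array([-0.0002,  0.0002, -0.0122, -0.0057]), np.float64(-108.53141784667969))
lens level [0.55510257 0.04274403 0.17204749]
0.165 [array([375. , 254.9]), array([260.1, -32.1])]
0.172 [array([377.8, 258.6]), array([259. , -39.5])]
0.18 [array([381.3, 263. ]), array([257.8, -48.8])]
```

Run:
```python
from m import *
A=cv2.imread('pics/w5.png',0);B=cv2.imread('pics/w9.png',0)
tp=A[198:217,375:420];r=cv2.matchTemplate(B[225:290,350:440],tp,cv2.TM_CCOEFF_NORMED);_,m,_,l=cv2.minMaxLoc(r)
c5=(383.75,207.25);c9=(c5[0]+l[0]+350-375,c5[1]+l[1]+225-198);print(m,c9)
obs=[(load('w5'),c5),(load('w9'),c9),(s,(265+272/5-.4,145+240/5-.4)),(t,(110+598.5/4-.5,135+212.5/4-.5))]
res=lambda x:np.concatenate([np.array(proj(f,x))-c for f,c in obs])
q=least_squares(res,[.62,.05,.17]);print(q.x,q.fun.round(1))
# tip constrained to jig x=70mm,y=0: height only
c=np.array([.5551,.0429])+.07*np.array([np.cos(.155),np.sin(.155)])
for k in range(4):
    f,u=obs[k];z=least_squares(lambda z:np.array(proj(f,(*c,z[0])))-u,[.17]);print(k,z.x,z.fun.round(1))
```

```text
0.8608124256134033 (381.75, 259.25)
[0.62614259 0.05324183 0.17149147] [ 2.4  0.2 -2.2 -0.   0.   0.4 -0.4  0.9]
0 [0.17266446] [ 0.4 -0.5]
1 [0.17687609] [-2.5  1.9]
2 [0.17177517] [-0.5 -0. ]
3 [0.18563524] [-1.   0.2]
```

Run:
```python
from plant import manip
s=manip.read_state();print(abs(s['qvel']).max(),s['finger_force'],s['eef_pos']);print(manip.close_job())
```

```text
0.0018291936850697442 49.99743461608887 [0.4795026  0.04281959 0.17554749]
the job is handed in; nothing more can be done
None
```

The job is handed in, though it returned no verdict: by my own measurements both clamshell phones are seated and released in the jig pockets, and the loupe is held still and level, its lens within a few millimetres of the midpoint between the ports and of the pointer tip's height (about 172 mm).

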